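Tip the hopper bin and scoop out the elbows

TASK

Lift the plywood hopper bin by its rear bar and tip it fully forward so that both white pipe elbows slide down and gather at the front, and leave it tipped. Then pick up the metal scoop, take both elbows out of the bin's low end together with the scoop, without gripping them with the fingers, and stand the scoop with the two elbows in it in the middle of the empty shallow steel tray.

Things in the scene. Friction and masses are not known exactly. Their poses are not given: they have to be found in the camera images.
- bin: Plywood hopper bin hinged on a stand. Origin: middle of hinge line = front edge of its 3 mm floor, 36 mm above bench. At rest z up, x to back. Floor z=0, x 0 to 135 mm, 114 wide; walls 6 thick, 50 high, 12 before x=55. Flared sloped front = apron, 140 wide inside, walls 39. Tips 45 deg to a stop: apron then level, 9 mm below origin, from 95 mm in front (open end) to 20 mm under the floor edge.
- bar (a point): Middle of the bin's round steel lifting bar, 12 mm thick, 120 mm long, parallel to the bin's y at x=165, z=75 mm in the bin's frame, 30 mm above the walls; brackets at its ends only. Lift it in an arc about the hinge line, up and forward by 45 deg (about 7 N); it can turn in the fingers and the stiff hinge stays where left. Ends 64 mm behind and 170 mm above the hinge line. Axes as the bin's.
- scoop: Aluminium hand scoop standing on the bench, 160 g. Origin: underside of the pan's middle; x to the open nose, z up. Pan 80 mm long (nose at x=40), 120 wide, floor 2.5 thick, back wall 45 high at x=-41, sides 36 high back of x=-8, 16 high to x=12. Black upright handle behind the back wall: 14 mm (x) by 30 mm (y), centred at x=-50, y=0, top 130 mm above the underside; grip across x, 20 mm below its top.
- tray: Empty shallow dark steel tray fixed to the bench, 190 x 180 mm outside (x by y), rim 12 mm high, walls and floor 5 mm thick. Origin at the middle of its underside.
- elbow1: White plastic 90-degree pipe elbow, loose in the bin: two round legs 28 mm thick in an L of 45 x 45 mm, 30 g. Starts lying flat near the back of the bin floor; slides down onto the apron once the floor is steep. Origin at mid-thickness near the inside of the bend, 20 mm from the two outer sides of the L; x and y along the legs, z across.
- elbow2: White plastic 90-degree pipe elbow, loose in the bin: two round legs 28 mm thick in an L of 45 x 45 mm, 30 g. Starts lying flat near the back of the bin floor; slides down onto the apron once the floor is steep. Origin at mid-thickness near the inside of the bend, 20 mm from the two outer sides of the L; x and y along the legs, z across.
Not all that is in view belongs to the job. Of the things that look like the scoop, the middle-sized one is meant. Leave any red or yellow look-alike of the elbow1 alone.

How it is judged:
On the way, in this order (a step that is already met when the one before it is completed fails the run):
1. the bin is tipped to within 10 degrees of its stop and both elbows lie gathered at the low end, off all but the lowest 30 mm of the floor (angle between bin's own z axis and vertical above 0.61 rad and x of each of elbow1, elbow2 in the frame of bin below 0.03 m), for 0.2 s.
2. both elbows are lifted in the scoop, over the bin: scoop at least 60 mm above the bench and within 150 mm of the hinge line's middle, seen from above (x of elbow1 in the frame of scoop between -0.045 and 0.045 m and y of elbow1 in the frame of scoop between -0.06 and 0.06 m and z of elbow1 in the frame of scoop between 0.004 and 0.06 m and x of elbow2 in the frame of scoop between -0.045 and 0.045 m and y of elbow2 in the frame of scoop between -0.06 and 0.06 m and z of elbow2 in the frame of scoop between 0.004 and 0.06 m and height (world z) of scoop above 0.06 m and horizontal distance between scoop and bin below 0.15 m), for 0.1 s.
At the end, for the whole second after the job is handed in: Both elbows lie at rest in the scoop's pan (origins within its outline, 4 to 60 mm above its underside); the scoop stands at rest on the tray's floor, upright within 10 degrees, the middle of its pan within 35 mm of the tray's middle; the bin is still tipped to within 10 degrees of its stop (x of elbow1 in the frame of scoop between -0.045 and 0.045 m and y of elbow1 in the frame of scoop between -0.06 and 0.06 m and z of elbow1 in the frame of scoop between 0.004 and 0.06 m and x of elbow2 in the frame of scoop between -0.045 and 0.045 m and y of elbow2 in the frame of scoop between -0.06 and 0.06 m and z of elbow2 in the frame of scoop between 0.004 and 0.06 m and horizontal distance between scoop and tray below 0.035 m and z of scoop in the frame of tray below 0.012 m and angle between scoop's own z axis and vertical below 0.17 rad and linear speed of scoop below 0.02 m/s and angle between bin's own z axis and vertical above 0.61 rad and linear speed of each of elbow1, elbow2 below 0.03 m/s); the robot touches nothing.
It fails at once if the fingers press on an elbow (over 3 N) (contact force between the fingers and elbow1 above 3 N or contact force between the fingers and elbow2 above 3 N).
It also fails if it takes over 72 s, if anything falls off the work surface, if the arm or the gripper's body presses on something with over 40 N, if the wrist force passes 120 N, or if a joint passes its speed limit or range.

ROBOT

A 6-joint arm with a two-finger parallel gripper is mounted at the origin on the work surface. World frame = base frame: x ahead of the robot, y to its left, z up, the work surface at z = 0. Lengths are in m, angles in rad, forces in N, time in s.
With the tool pointing down it reaches from about 0.3 to 0.875 m from the base axis. Payload 4.2 kg.
Tool frame: the origin (TCP) lies between the finger pads; the fingertips stand 8 mm ahead of it and the grasp point (between the pads) lies 11 mm behind it (robot.nose_length is the distance from the TCP to the fingertips, in m); z points along the fingers, y is the direction in which the jaws open and shut (so a half turn about z gives the same grasp; the last joint's range is limited). The gripper opens to 85 mm and grips with 20 to 120 N. Pads are 22 mm wide; open, the fingers measure 114 mm over their backs; the gripper's body (76 mm by 85 mm) begins 54 mm behind the grasp point. The pads swing forward as they close: fully open they stand 13 mm farther back than shut.
Start: joints at [1.226, 0.32, 1.565, -0, 1.257, -0.02], TCP at [0.183, 0.545, 0.216] pointing down, gripper open.
Joint ranges: [-3.11, 3.11], [-0.84, 2.01], [0.21, 2.61], [-1.34, 4.49], [0.05, 2.63], [-2.56, 2.56]. Speed limits (rad/s): [2.57, 2.57, 3.14, 3.14, 3.14, 3.14].

INTERFACE

Orientations are given as a rotation vector (axis times angle).
In Python, from bench import monitor, read_camera, robot, models gives the robot as it stands.
- The arm moves only by the tool drive_tool, never from a script. Its argument "targets" is a list of rows, each an object with "rot": the turn, a rotation vector about the tool's x, y, z in rad, a list of three; "dp": the shift along the tool's x, y, z in mm, a list of three; "gripper": the opening, from 0 (shut) to 1 (fully open). A call has 1 to 8 rows; each row is the pose to reach, as a shift and turn from the pose measured when the call began, along the tool's axes at that moment; what a row does not reach only later rows make up. A row lasts 1/8 s, in which the tool goes at most 62.5 mm and 10.7 degrees, less where a joint would pass 70% of its speed; a pose out of reach is approached as far as the arm can. A call with a gripper value outside its range is refused whole. The fingers move at their own pace and stop on an object; "force" is the grip in N (left out, the last holds). Time passes only in rows, so rows that repeat a pose let the fingers close. It gives the time, the measured TCP pose, the force and the opening at its end, in the units of the state.
- monitor.get_state(): the state, without advancing time (a new reading comes with each control period).
- read_camera(name): name is "scene" or "top"; returns a dict with "img" (400x640x3 uint8, red, green, blue), "fx", "fy", "cx", "cy" (pixels), "camera_from_world" (4x4, takes a point from world to camera coordinates). Camera axes: x right, y down, z forward; pixel columns grow to the right and rows downward; lengths in m; the calibration is good to about 2 mm. A picture is of the moment at which its call begins. There is no depth.
- robot.job_done(): hands the job in, once; it reports no verdict.
Trained networks look in a picture, given as the dict that the camera call returned (one of the last four; its "shot" number tells which), for a name from the list of things; names that differ only in an ending like _2 or _b are one class to them, and where a whole thing is asked for, a point or a joint stands for the part that bears it (a point fixed in the world has none). Each returns a list of dicts, best first, with "p" (0 to 1); they miss things now and then, are a little off and sometimes report something else, mostly with a low value. They report only what shows in the picture. A call takes as long as a camera call. They do not tell look-alikes from the thing itself.
- models.recognise(picture, thing): "bbox" ([left, top, width, height] in pixels, round what is visible of it).
The state is a dict: "time": time; "joint_pos": joint angles; "joint_velocities": joint speeds; "joint_torque": joint torques, N m; "position": TCP position; "tcp_rot": TCP orientation; "wrist_force": force on the tool from outside, world axes, zero at the start; "moment": the same for the moment, N m; "width": finger opening in m.
Only numpy, scipy, OpenCV 4.12 (cv2) and the standard library are available. Lean on these libraries where they do the work, as an engineer would, in place of code of your own. Each camera call takes 0.05 s, during which the arm holds its last target.

## Working session

There is one attempt and no reset: what is moved stays moved. The work goes in short steps, Python scripts to look and compute and a tool call to move; the robot and the scene stay as the last step left them, time stands still between calls to the robot, and variables do not carry over. Pictures are saved under pics/ and viewed, and the job is handed in when it is done.

Besides the shell and the picture viewer there is one more tool, called after "Call:" by a JSON object that holds its "op" and its "data", one argument or row to a line. drive_tool: Moves the arm, as the interface text tells. Its arguments: {"type":"object","properties":{"targets":{"type":"array"},"force":{"type":"number"}},"required":["targets"]}

```bash
mkdir -p pics; ls
python3 - <<'E'
from bench import monitor, read_camera, robot, models
import cv2, numpy as np
s=monitor.get_state(); print(s)
for n in ["scene","top"]:
    p=read_camera(n); cv2.imwrite(f"pics/{n}0.png",p["img"][:,:,::-1])
    print(n,p["fx"],p["fy"],p["cx"],p["cy"],np.round(p["camera_from_world"],4).tolist(),p["shot"])
    for t in ["bin","bar","scoop","tray","elbow1"]:
        print(t,[( [round(v) for v in d["bbox"]],round(d["p"],2)) for d in models.recognise(p,t)])
print(robot.nose_length)
E
```

```text
pics
{'time': 0.0, 'joint_pos': array([ 1.22598257e+00,  3.20335300e-01,  1.56568097e+00, -2.15075890e-07,
        1.25738614e+00, -2.00277940e-02]), 'joint_velocities': array([-0.0010591 , -0.00151713, -0.00013708, -0.00176719,  0.00142128,
        0.00100858]), 'joint_torque': array([ 2.29362022e-04, -4.15529859e+01, -2.34166521e+01, -5.88271362e-06,
        8.21460999e-03,  1.61805449e-07]), 'position': array([0.18333184, 0.54446424, 0.21525659]), 'tcp_rot': array([-5.07879869e-01, -3.09993438e+00,  2.79535853e-03]), 'wrist_force': array([ 1.29212121,  0.83471673, -0.79708287]), 'moment': array([-0.02088986, -0.01667998, -0.06170973]), 'width': 0.08549348084196982}
scene 466.7219093140572 466.7219093140572 318.07815236635474 200.07135115295583 [[-0.5282, 0.8489, -0.0168, 0.2512], [0.6597, 0.3978, -0.6376, -0.2742], [-0.5346, -0.3479, -0.7701, 1.5551], [0.0, 0.0, 0.0, 1.0]] 1
bin [([258, 177, 113, 89], 0.87), ([393, 248, 95, 96], 0.33)]
bar [([258, 177, 111, 88], 0.62), ([393, 246, 95, 96], 0.3)]
scoop [([205, 130, 47, 61], 0.83), ([172, 195, 37, 23], 0.76)]
tray [([393, 247, 94, 97], 0.61)]
elbow1 [([336, 292, 21, 17], 0.73), ([258, 179, 108, 88], 0.67), ([326, 224, 19, 15], 0.52), ([316, 240, 19, 8], 0.45)]
top 443.0020686547578 443.0020686547578 323.6894121199314 208.57401575634645 [[0.0268, -0.9996, 0.0042, -0.0039], [-0.9883, -0.0271, -0.1502, 0.5378], [0.1503, -0.0001, -0.9886, 1.0205], [0.0, 0.0, 0.0, 1.0]] 2
bin [([258, 167, 111, 70], 0.91)]
bar [([257, 164, 113, 71], 0.77)]
scoop [([377, 276, 86, 89], 0.92), ([431, 209, 64, 57], 0.8), ([439, 153, 38, 32], 0.75)]
tray [([134, 169, 80, 83], 0.83)]
elbow1 [([282, 202, 25, 16], 0.78), ([294, 123, 14, 19], 0.75), ([245, 149, 20, 20], 0.51)]
0.008
```

View pics/scene0.png

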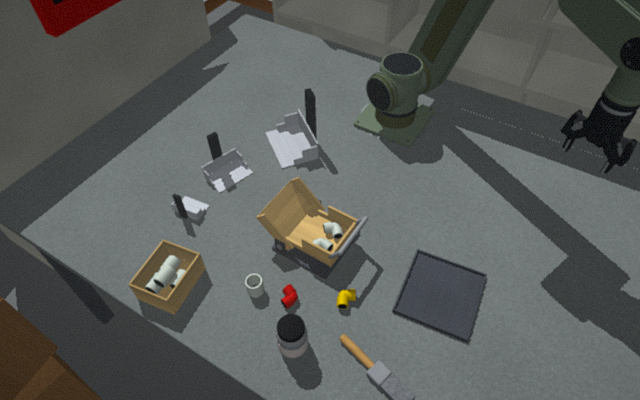

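View pics/top0.png

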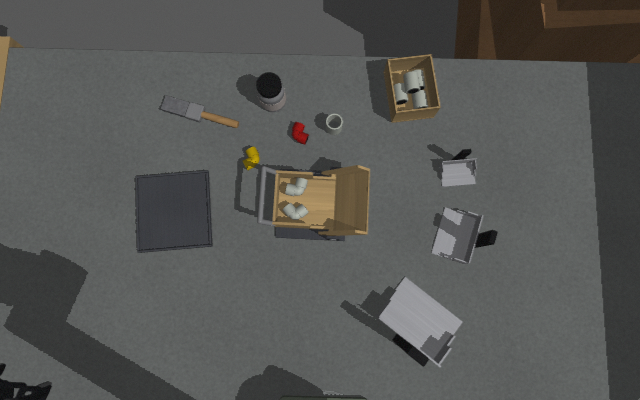

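```bash
cat > h.py <<'E'
from bench import monitor, read_camera, robot, models
import cv2, numpy as np
from scipy.spatial.transform import Rotation as R
from scipy.optimize import least_squares
def proj(p,X):
    X=np.atleast_2d(X); T=p["camera_from_world"]; c=X@T[:3,:3].T+T[:3,3]
    return np.c_[p["fx"]*c[:,0]/c[:,2]+p["cx"],p["fy"]*c[:,1]/c[:,2]+p["cy"]]
def ray(p,uv,z):
    T=np.array(p["camera_from_world"]);o=-T[:3,:3].T@T[:3,3]
    d=T[:3,:3].T@np.array([(uv[0]-p["cx"])/p["fx"],(uv[1]-p["cy"])/p["fy"],1])
    return o+d*(z-o[2])/d[2]
def crop(p,box,k,fn,draw=()):
    x,y,w,h=box
    im=cv2.resize(p["img"][y:y+h,x:x+w,::-1],None,fx=k,fy=k,interpolation=cv2.INTER_CUBIC)
    for pts,col in draw:
        q=((np.array(pts)-[x,y]+.5)*k).astype(int)
        cv2.polylines(im,[q.reshape(-1,1,2)],False,col,1,cv2.LINE_AA)
    cv2.imwrite("pics/"+fn,im)
E
python3 - <<'E'
from h import *
import pickle
p=read_camera("top");q=read_camera("scene")
pickle.dump((p,q),open("pq.pkl","wb"))
crop(p,(235,150,150,100),5,"t_bin.png")
crop(p,(425,195,80,80),7,"t_scoop.png")
crop(q,(195,125,70,75),7,"s_scoop.png")
crop(q,(250,165,130,110),6,"s_bin.png")
# tray corners
for uv in [(134,172),(209,169),(214,247),(138,252)]: print(ray(p,uv,.012).round(4))
E
```

```text
[0.6211 0.4848 0.012 ]
[0.6339 0.299  0.012 ]
[0.4405 0.2742 0.012 ]
[0.4234 0.4571 0.012 ]
```

View pics/t_bin.png

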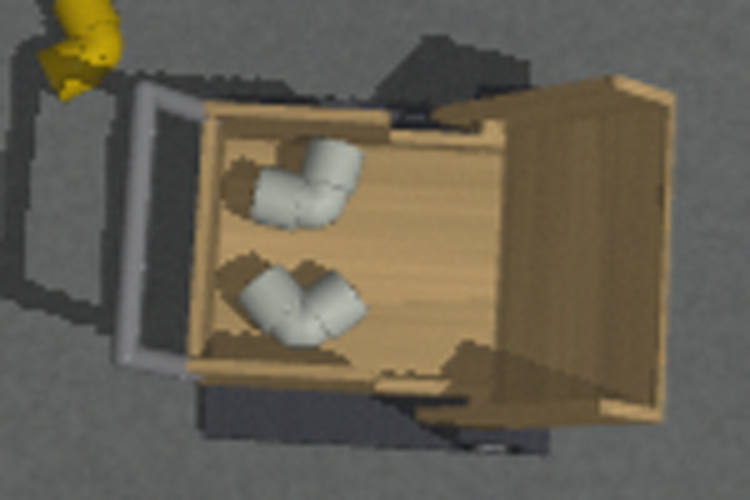

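View pics/t_scoop.png

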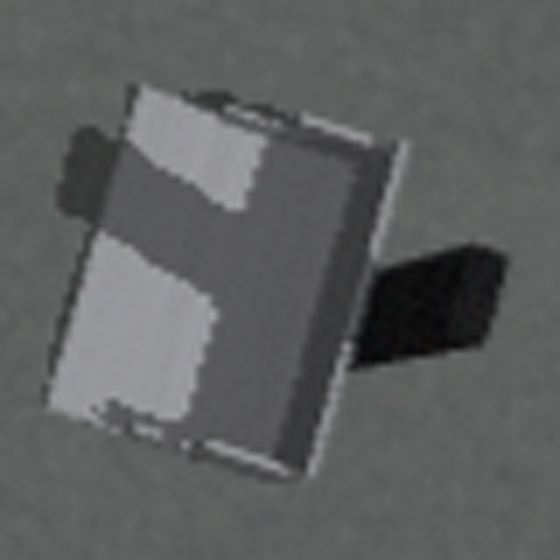

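View pics/s_scoop.png

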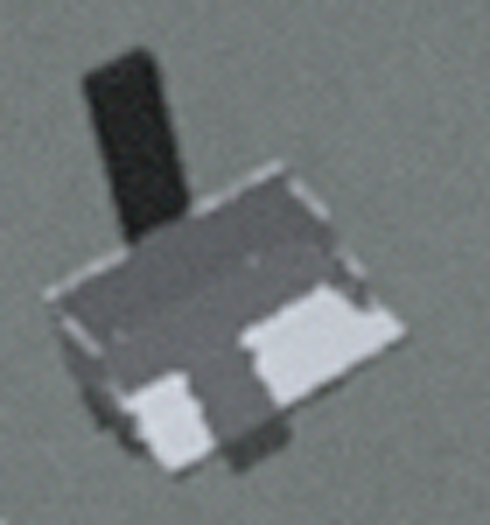

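View pics/s_bin.png

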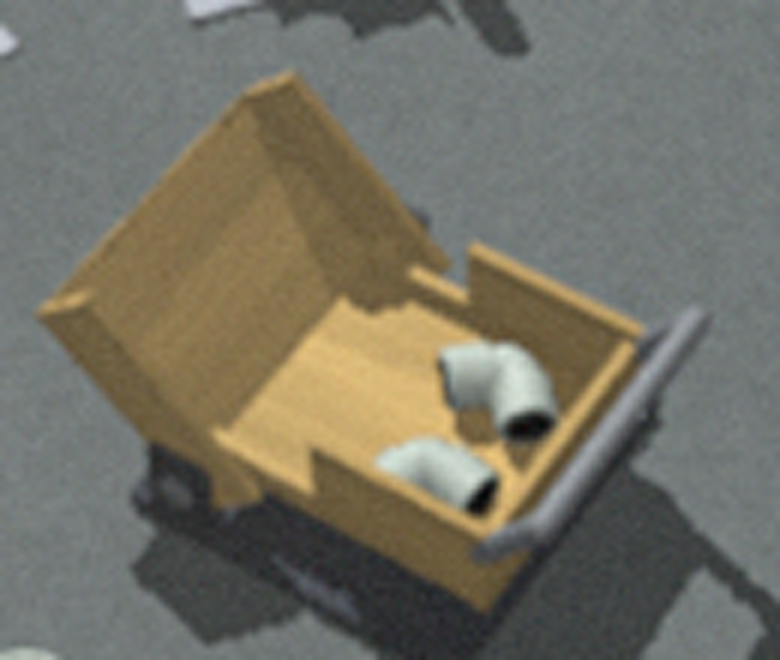

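```bash
cat > fit.py <<'E'
from h import *
import pickle
p,q=pickle.load(open("pq.pkl","rb"))
def fit(obs,x0,z,free=False):
    def f(v):
        r=[]
        for cam,loc,uv in obs:
            c,s=np.cos(v[2]),np.sin(v[2]); X=np.array([v[0]+c*loc[0]-s*loc[1],v[1]+s*loc[0]+c*loc[1],z+loc[2]])
            r.append(proj(cam,X)[0]-uv)
        return np.ravel(r)
    s=least_squares(f,x0); print(np.round(s.x,4)); print(np.round(s.fun.reshape(-1,2),1).tolist()); return s.x
T=lambda o,k,uv:np.array(o)+np.array(uv)/k-.5
tb=lambda *uv:T((235,150),5,uv); sb=lambda *uv:T((250,165),6,uv); ts=lambda *uv:T((425,195),7,uv); ss=lambda *uv:T((195,125),7,uv)
m=1e-3
print("bin");b=fit([(p,(.165,-.060,.075),tb(150,90)),(p,(.165,.060,.075),tb(125,360)),(p,(0,-.057,0),tb(505,125)),(p,(0,.057,0),tb(497,400)),
 (q,(.165,-.06,.075),sb(520,540)),(q,(.165,.06,.075),sb(695,315))],[.5,0,1.5],.036)
print("scoop");s=fit([(p,(.04,-.06,.002),ts(130,90)),(p,(.04,.06,.002),ts(48,408)),(p,(-.042,-.06,.045),ts(408,140)),(p,(-.042,.06,.045),ts(312,475)),
 (p,(-.057,-.015,.13),ts(508,258)),(p,(-.057,.015,.13),ts(490,345)),
 (q,(.04,.06,.002),ss(405,328)),(q,(.04,-.06,.002),ss(172,472)),(q,(-.042,.06,.045),ss(285,165)),(q,(-.042,-.06,.045),ss(48,295))],[.5,-.3,1.4],0)
print("tray");t=fit([(p,(a*.095,c*.09,.012),uv) for a,c,uv in [(1,1,(134,172)),(1,-1,(209,169.5)),(-1,-1,(213.5,247.5)),(-1,1,(138,252))]],[.5,.4,0],0)
t2=fit([(p,(a*.095,c*.09,.012),uv) for a,c,uv in [(1,-1,(134,172)),(-1,-1,(209,169.5)),(-1,1,(213.5,247.5)),(1,1,(138,252))]],[.5,.4,1.57],0)
np.save("poses.npy",[b,s,t])
E
python3 fit.py
```

```text
bin
[ 0.5546 -0.0156  1.5469]
[[-0.3, -0.5], [0.9, -2.0], [0.4, 4.6], [-0.2, -3.8], [2.6, -2.2], [-1.0, 0.8]]
scoop
[ 0.487  -0.3099  1.2864]
[[0.9, -0.4], [-0.5, 0.3], [-0.8, 0.1], [-0.1, 0.5], [0.3, -0.5], [-0.6, 0.2], [0.1, 0.1], [0.2, 0.0], [-0.7, -0.9], [-0.6, 0.1]]
tray
[0.5289 0.3789 0.1045]
[[2.3, 2.8], [-0.1, -0.1], [-1.6, -1.9], [-0.5, -0.7]]
[0.5287 0.3789 1.6713]
[[0.5, 4.9], [2.1, 2.0], [0.2, -3.9], [-2.8, -2.7]]
```

```bash
cat > fit2.py <<'E'
from fit import *
print("bin2");b=fit([(p,(.165,-.060,.075),tb(150,88)),(p,(.165,.060,.075),tb(125,362)),(p,(0,-.066,0),tb(505,125)),(p,(0,.066,0),tb(497,400)),
 (p,(.141,-.063,.050),tb(205,103)),(p,(.141,.063,.05),tb(190,380)),
 (q,(.165,-.06,.075),sb(510,542)),(q,(.165,.06,.075),sb(697,315)),(q,(.141,.063,.05),sb(645,333)),(q,(.135,-.057,.05),sb(490,530))],[.5,0,1.5],.036)
c,s_=np.cos(b[2]),np.sin(b[2])
tr=lambda L:np.array([[b[0]+c*x-s_*y,b[1]+s_*x+c*y,.036+z] for x,y,z in L])
G=(0,255,0)
a=np.array([-np.sin(np.pi/4),0,np.cos(np.pi/4)])
LL=[[(.165,-.06,.075),(.165,.06,.075)],[(.135,-.057,0),(.135,.057,0),(0,.057,0),(0,-.057,0),(.135,-.057,0)],[(.141,-.063,.05),(.141,.063,.05),(.055,.063,.05),(.055,.057,.012),(0,.063,.012)],[(-.0735,-.07,.0608),(-.0735,.07,.0608)]]
crop(p,(235,150,150,100),5,"t_bin2.png",[(proj(p,tr(l)),G) for l in LL])
crop(q,(250,165,130,110),6,"s_bin2.png",[(proj(q,tr(l)),G) for l in LL])
np.save("poses.npy",[b,s,t])
E
python3 fit2.py|tail -3
```

```text
bin2
[ 0.5542 -0.0149  1.5506]
[[-0.7, 0.3], [0.7, -2.0], [0.2, 1.2], [-0.6, 0.1], [0.1, -0.8], [-0.4, -2.4], [4.8, -2.6], [-1.0, 0.7], [-0.6, -1.1], [-2.1, -1.4]]
```

View pics/t_bin2.png

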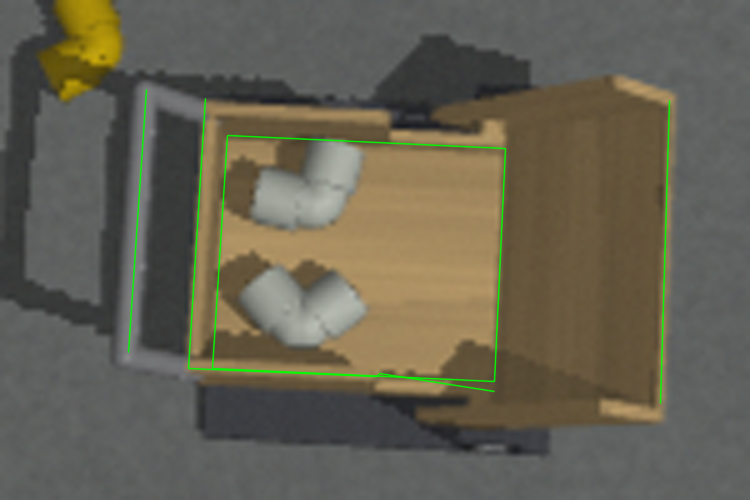

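View pics/s_bin2.png

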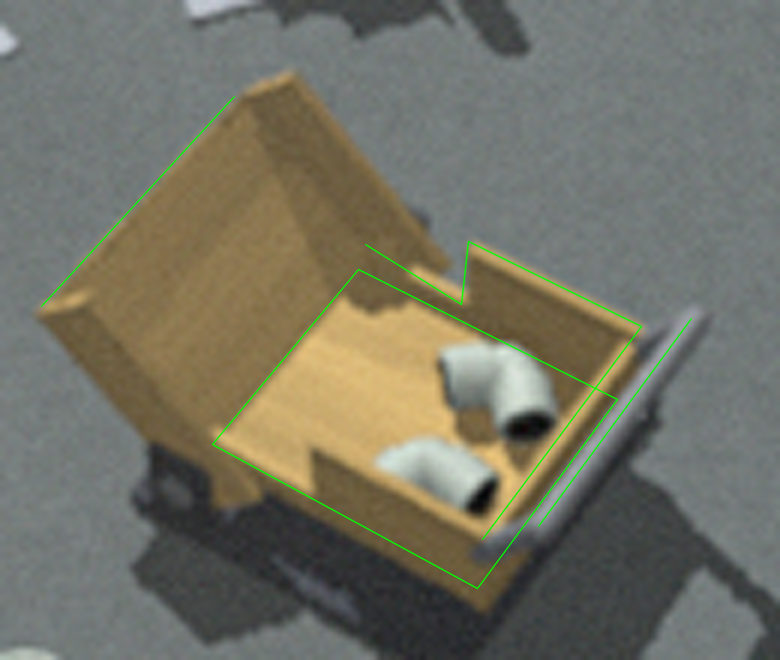

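```bash
cat >> h.py <<'E'
def plan(pos,yaw,tilt=None):
    """target TCP pos, jaw axis (tool y) direction yaw in world, tool down; tilt= extra world rotvec. prints dp(mm), rot"""
    s=monitor.get_state(); R0=R.from_rotvec(s["tcp_rot"]); best=None
    for yw in (yaw,yaw+np.pi):
        y=np.array([np.cos(yw),np.sin(yw),0]); z=np.array([0,0,-1.]); x=np.cross(y,z)
        Rt=R.from_matrix(np.c_[x,y,z])
        if tilt is not None: Rt=R.from_rotvec(tilt)*Rt
        r=(R0.inv()*Rt).as_rotvec()
        if best is None or np.linalg.norm(r)<np.linalg.norm(best): best=r
    dp=R0.inv().apply(np.array(pos)-s["position"])*1000
    print("dp",dp.round(1).tolist(),"rot",best.round(3).tolist(),"|dp|",round(np.linalg.norm(dp)),"deg",round(np.degrees(np.linalg.norm(best)),1))
E
python3 - <<'E'
from h import *
s=monitor.get_state(); print(s["time"],R.from_rotvec(s["tcp_rot"]).as_matrix().round(3).tolist())
plan([.555,.150,.18],1.55); plan([.555,.150,.103],1.55)
E
```

```text
0.7 [[-0.948, 0.319, 0.0], [0.319, 0.948, 0.0], [0.0, 0.0, -1.0]]
dp [-478.1, -255.8, 36.1] rot [0.0, 0.0, -0.304] |dp| 543 deg 17.4
dp [-478.1, -255.8, 113.1] rot [0.0, 0.0, -0.304] |dp| 554 deg 17.4
```

Call:
{"op": "drive_tool", "data": {
  "targets": [
    {"dp": [-55,-29,0],"rot": [0,0,-0.1],"gripper": 0.6},
    {"dp": [-110,-58,5],"rot": [0,0,-0.2],"gripper": 0.6},
    {"dp": [-165,-87,8],"rot": [0,0,-0.304],"gripper": 0.6},
    {"dp": [-220,-117,12],"rot": [0,0,-0.304],"gripper": 0.6},
    {"dp": [-275,-146,15],"rot": [0,0,-0.304],"gripper": 0.6},
    {"dp": [-330,-175,18],"rot": [0,0,-0.304],"gripper": 0.6},
    {"dp": [-385,-205,20],"rot": [0,0,-0.304],"gripper": 0.6},
    {"dp": [-440,-235,25],"rot": [0,0,-0.304],"gripper": 0.6}
  ]
}}

```text
time: 1.7
position: [0.5266, 0.1807, 0.1915]
tcp_rot: [0.033, 3.14, 0.001]
wrist_force: [0.4, 1.2, -0.0]
width: 0.0512
```

Run:
```python
from h import *
plan([.554,.150,.16],1.55); plan([.554,.150,.103],1.55)
```

```text
dp [-28.0, -30.1, 31.6] rot [0.001, 0.001, -0.0] |dp| 52 deg 0.1
dp [-27.9, -30.2, 88.6] rot [0.001, 0.001, -0.0] |dp| 98 deg 0.1
```

Call:
{"op": "drive_tool", "data": {
  "targets": [
    {"dp": [-28,-30,20],"rot": [0,0,0],"gripper": 0.6},
    {"dp": [-28,-30,35],"rot": [0,0,0],"gripper": 0.6},
    {"dp": [-28,-30,35],"rot": [0,0,0],"gripper": 0.6}
  ]
}}

```text
time: 2.08
position: [0.5527, 0.1501, 0.1551]
tcp_rot: [-0.033, -3.139, -0.001]
wrist_force: [-0.4, 0.4, -0.1]
width: 0.0513
```

Run:
```python
from h import *
plan([.554,.150,.103],1.55)
p=read_camera("top");q=read_camera("scene")
crop(p,(235,120,150,130),5,"t1.png");crop(q,(250,120,150,150),5,"s1.png")
```

```text
dp [-1.4, -0.1, 52.1] rot [0.0, -0.002, -0.001] |dp| 52 deg 0.1
```

View pics/t1.png

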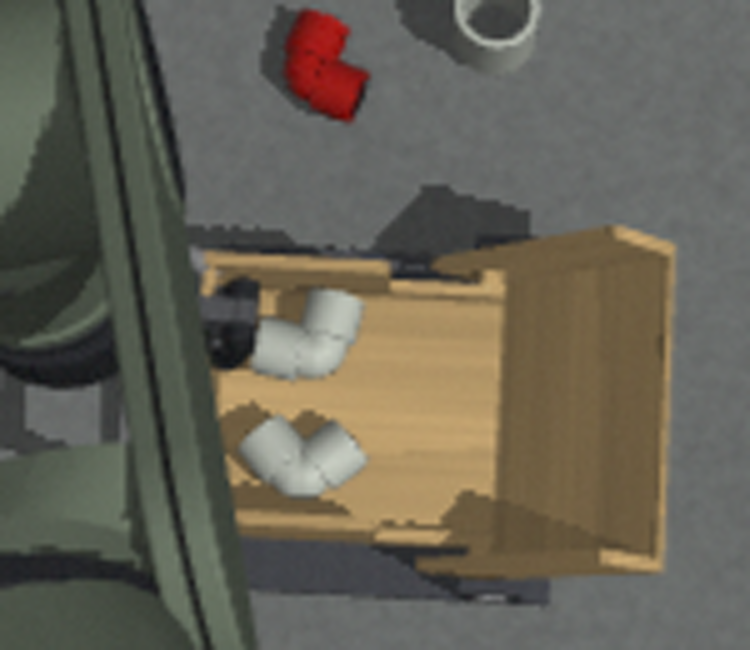

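View pics/s1.png

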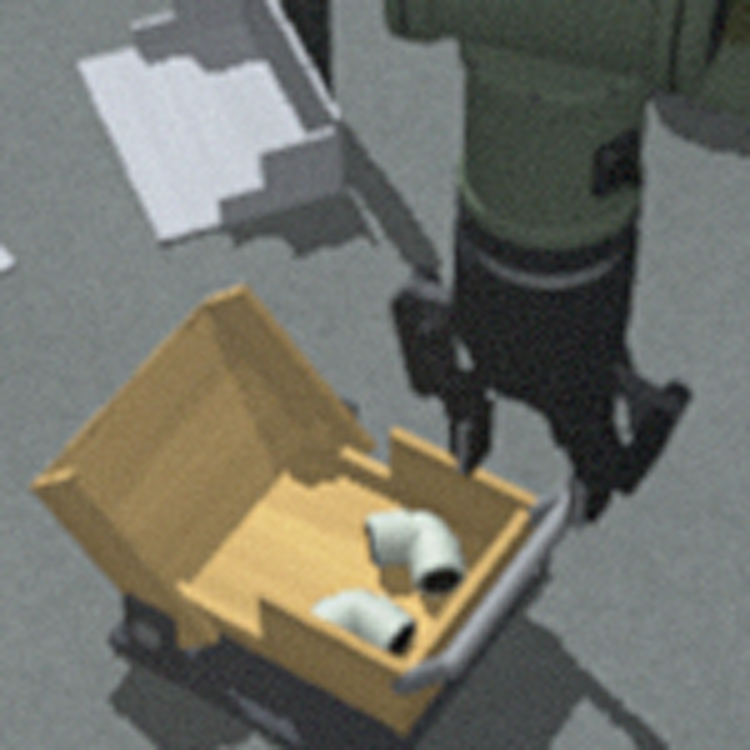

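Call:
{"op": "drive_tool", "data": {
  "targets": [
    {"dp": [-1.5,0,30],"rot": [0,0,0],"gripper": 0.6},
    {"dp": [-1.5,0,50],"rot": [0,0,0],"gripper": 0.6},
    {"dp": [-1.5,0,50],"rot": [0,0,0],"gripper": 0.4},
    {"dp": [-1.5,0,50],"rot": [0,0,0],"gripper": 0},
    {"dp": [-1.5,0,50],"rot": [0,0,0],"gripper": 0},
    {"dp": [-1.5,0,50],"rot": [0,0,0],"gripper": 0}
  ],
  "force": 40
}}

```text
time: 2.92
position: [0.5555, 0.1513, 0.1078]
tcp_rot: [0.031, 3.139, 0.002]
wrist_force: [0.6, 0.3, 0.3]
width: -0.0002
```

Run:
```python
from h import *
print(monitor.get_state()["width"],monitor.get_state()["position"],monitor.get_state()["wrist_force"])
q=read_camera("scene")
crop(q,(280,150,120,110),6,"s2.png",[(proj(q,np.array([[.495,.1515,.111],[.615,.149,.111]])),(0,255,0))])
```

```text
-0.00018088777450756905 [0.55548065 0.15125916 0.10776179] [0.59019662 0.28205489 0.28035241]
```

View pics/s2.png

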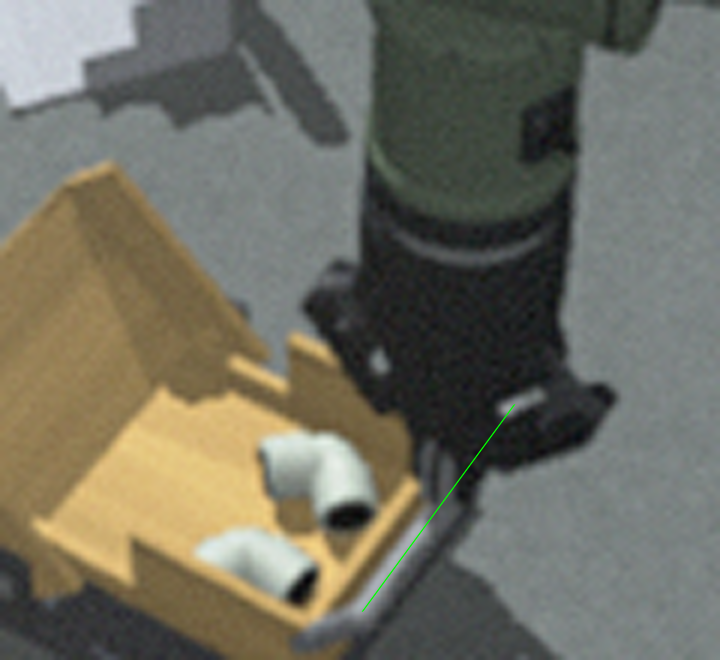

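Run:
```python
from h import *
import pickle
p,q=pickle.load(open("pq.pkl","rb"))
B=lambda y,z:np.array([[.495,y+.0013,z],[.615,y-.0013,z]])
crop(p,(250,160,45,70),8,"t_b.png",[(proj(p,B(.15,.117)),(0,255,0)),(proj(p,B(.156,.111)),(0,0,255)),(proj(p,B(.144,.111)),(0,0,255))])
crop(q,(325,205,50,60),10,"s_b.png",[(proj(q,B(.15,.117)),(0,255,0)),(proj(q,B(.15,.105)),(0,255,0)),(proj(q,B(.156,.111)),(0,0,255))])
```

```text
(no output)
```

View pics/t_b.png

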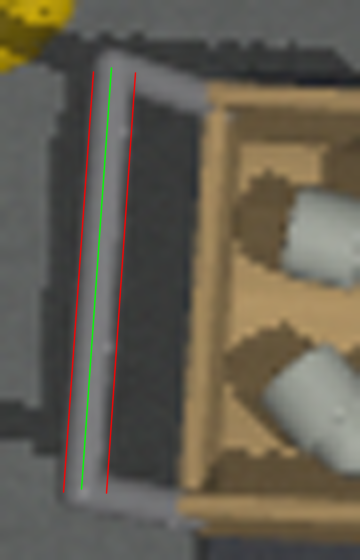

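View pics/s_b.png

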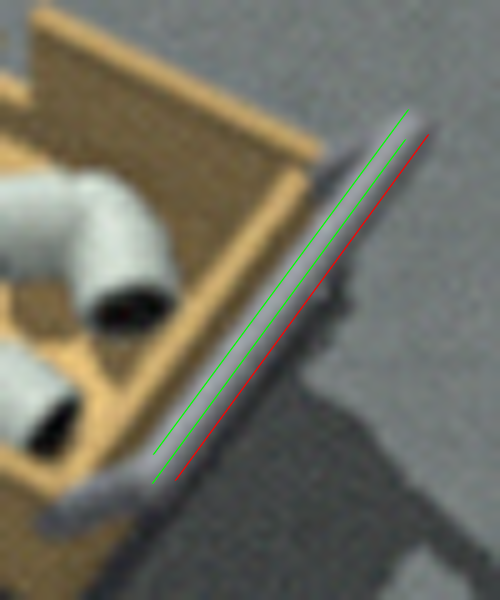

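Run:
```python
from h import *
q=read_camera("scene");p=read_camera("top")
s=monitor.get_state();P=s["position"]
tip=P+[0,0,-.008]
print(proj(q,[P,tip]),P)
crop(q,(325,205,50,60),10,"s3.png",[(proj(q,[P+[0,0,.011],tip]),(0,255,0))])
crop(p,(235,150,70,90),6,"t3.png")
```

```text
[[353.14303363 234.88351959]
 [353.00735192 236.80181726]] [0.55523439 0.15108484 0.1072122 ]
```

View pics/s3.png

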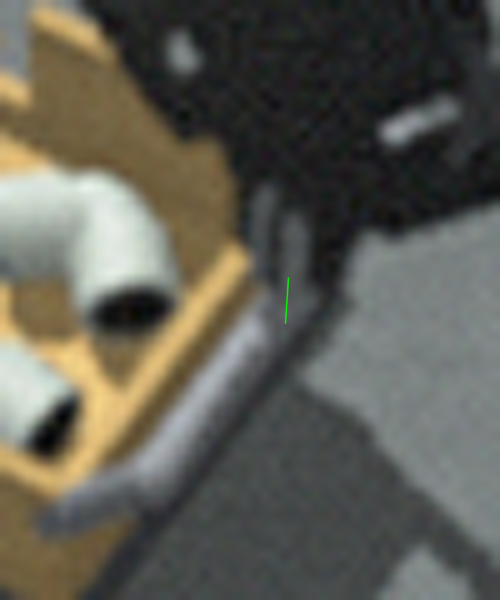

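View pics/t3.png

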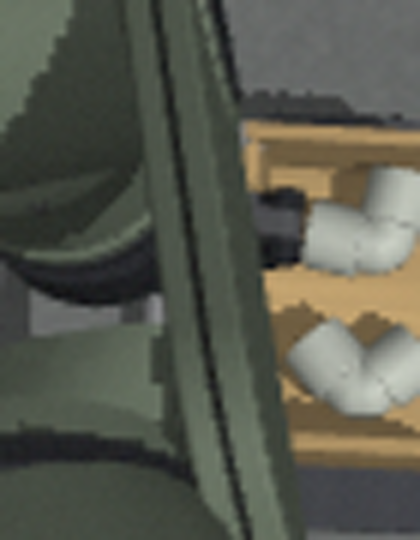

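Call:
{"op": "drive_tool", "data": {
  "targets": [
    {"dp": [0,0,0],"rot": [0,0,0],"gripper": 0.5},
    {"dp": [0,0,0],"rot": [0,0,0],"gripper": 0.5},
    {"dp": [0,0,0],"rot": [0,0,0],"gripper": 0.5},
    {"dp": [0,0,5],"rot": [0,0,0],"gripper": 0.5},
    {"dp": [0,0,10],"rot": [0,0,0],"gripper": 0.5},
    {"dp": [0,0,10],"rot": [0,0,0],"gripper": 0.5},
    {"dp": [0,0,10],"rot": [0,0,0],"gripper": 0.5}
  ]
}}

```text
time: 3.95
position: [0.5553, 0.1511, 0.0971]
tcp_rot: [0.031, 3.14, 0.002]
wrist_force: [-0.6, 0.2, -0.2]
width: 0.0429
```

Run:
```python
from h import *
q=read_camera("scene")
s=monitor.get_state();P=s["position"];print(P,s["wrist_force"])
crop(q,(315,185,65,75),10,"s4.png",[(proj(q,[P+[0,.0,.011],P+[0,.0,-.008]]),(0,255,0))])
```

```text
[0.55533206 0.15114159 0.09726024] [-0.38230619 -0.24864524 -0.13376494]
```

View pics/s4.png

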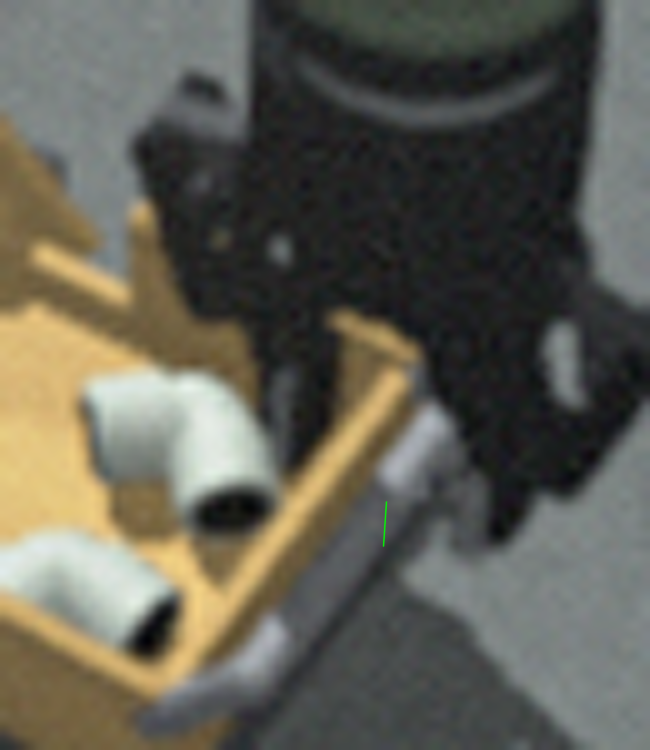

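Call:
{"op": "drive_tool", "data": {
  "targets": [
    {"dp": [0,-1,0],"rot": [0,0,0],"gripper": 0.3},
    {"dp": [0,-1,0],"rot": [0,0,0],"gripper": 0},
    {"dp": [0,-1,0],"rot": [0,0,0],"gripper": 0},
    {"dp": [0,-1,0],"rot": [0,0,0],"gripper": 0}
  ],
  "force": 40
}}

```text
time: 4.5
position: [0.5554, 0.1506, 0.0976]
tcp_rot: [0.031, 3.139, 0.003]
wrist_force: [-0.0, 2.9, 2.2]
width: 0.0081
```

Call:
{"op": "drive_tool", "data": {
  "targets": [
    {"dp": [0,0,0],"rot": [0,0,0],"gripper": 0},
    {"dp": [0,0,0],"rot": [0,0,0],"gripper": 0}
  ]
}}

```text
time: 4.75
position: [0.5554, 0.1506, 0.0976]
tcp_rot: [0.031, 3.139, 0.003]
wrist_force: [-0.5, 1.6, 1.1]
width: 0.0081
```

Run:
```python
from h import *
q=read_camera("scene")
s=monitor.get_state();P=s["position"];print(P,s["wrist_force"],s["width"])
crop(q,(315,185,65,75),10,"s5.png",[(proj(q,[P+[0,.0,.011],P+[0,.0,-.008]]),(0,255,0))])
```

```text
[0.55541705 0.15067172 0.09760152] [-0.68346346  0.53218333  1.14029718] 0.008158055095326976
```

View pics/s5.png

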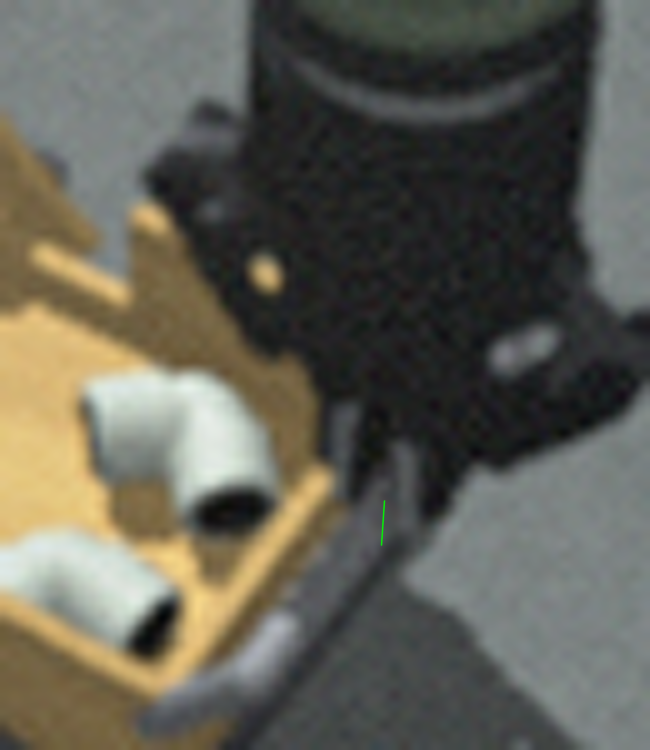

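Call:
{"op": "drive_tool", "data": {
  "targets": [
    {"dp": [0,0,0],"rot": [0,0,0],"gripper": 0.22},
    {"dp": [0,0,0],"rot": [0,0,0],"gripper": 0.22},
    {"dp": [0,0,5],"rot": [0,0,0],"gripper": 0.22},
    {"dp": [0,0,9],"rot": [0,0,0],"gripper": 0.22},
    {"dp": [0,0,9],"rot": [0,0,0],"gripper": 0.22},
    {"dp": [0,0,9],"rot": [0,0,0],"gripper": 0},
    {"dp": [0,0,9],"rot": [0,0,0],"gripper": 0},
    {"dp": [0,0,9],"rot": [0,0,0],"gripper": 0}
  ],
  "force": 40
}}

```text
time: 5.8
position: [0.5553, 0.1507, 0.0885]
tcp_rot: [0.032, 3.139, 0.004]
wrist_force: [0.0, -0.6, -2.5]
width: 0.0102
```

Run:
```python
from h import *
q=read_camera("scene")
s=monitor.get_state();P=s["position"];print(P,s["wrist_force"],s["width"])
crop(q,(315,185,65,75),10,"s6.png",[(proj(q,[P+[0,.0,.011],P+[0,.0,-.008]]),(0,255,0))])
```

```text
[0.55534332 0.15070626 0.08846884] [ 0.3482776   0.73161589 -2.16491332] 0.01060717755578125
```

View pics/s6.png

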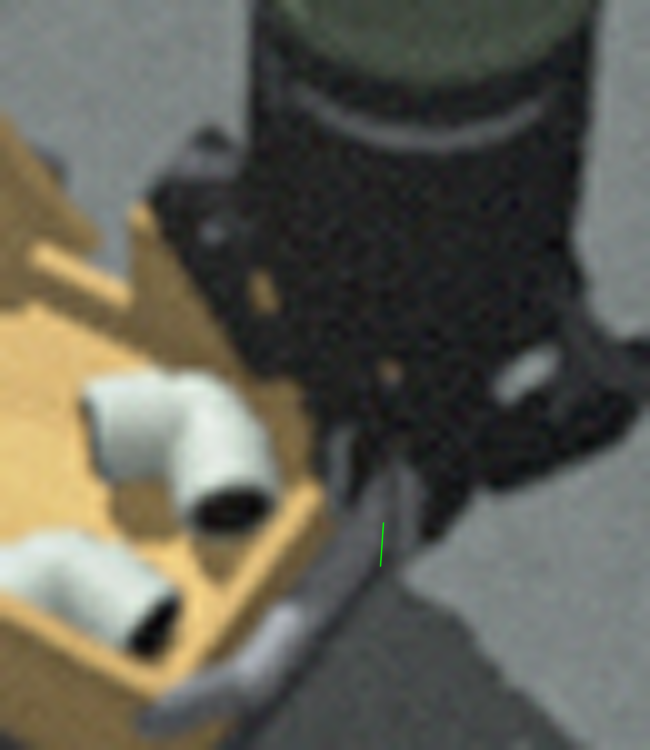

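Call:
{"op": "drive_tool", "data": {
  "targets": [
    {"dp": [0,-4,-8.5],"rot": [0,0,0],"gripper": 0},
    {"dp": [0,-8.7,-16.8],"rot": [0,0,0],"gripper": 0},
    {"dp": [0,-13.7,-24.8],"rot": [0,0,0],"gripper": 0},
    {"dp": [0,-19,-32.6],"rot": [0,0,0],"gripper": 0},
    {"dp": [0,-24.9,-40],"rot": [0,0,0],"gripper": 0},
    {"dp": [0,-31,-47.2],"rot": [0,0,0],"gripper": 0}
  ],
  "force": 60
}}

```text
time: 6.6
position: [0.5544, 0.1202, 0.1366]
tcp_rot: [0.032, 3.139, 0.007]
wrist_force: [0.8, 4.7, -5.2]
width: 0.0091
```

Run:
```python
from h import *
q=read_camera("scene")
s=monitor.get_state();P=s["position"];print(P,s["wrist_force"],s["width"])
crop(q,(240,120,150,150),5,"s7.png")
```

```text
[0.55443336 0.11941924 0.13741226] [-2.27929153  4.19855943 -0.24729563] 0.00856291504977181
```

View pics/s7.png

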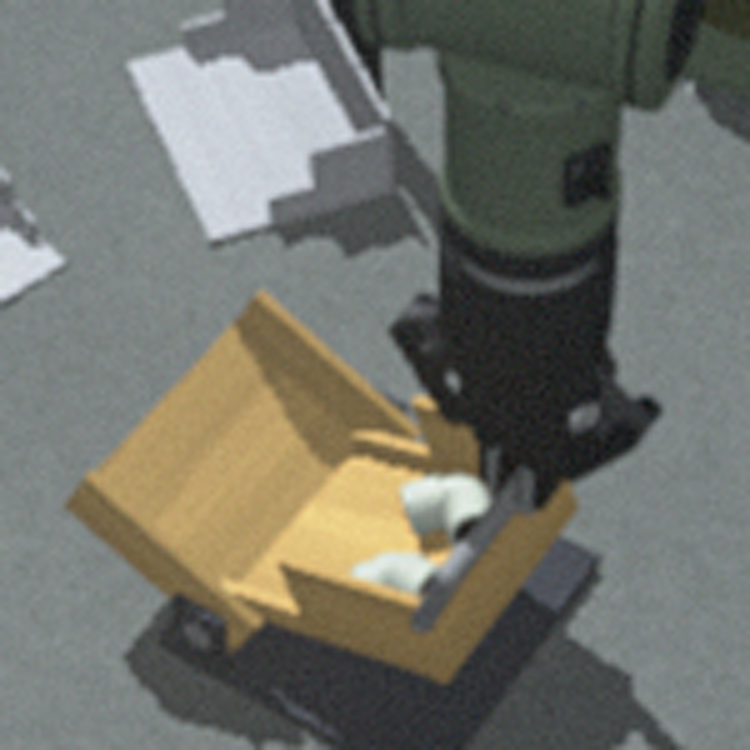

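Run:
```python
from h import *
q=read_camera("scene")
s=monitor.get_state();P=s["position"];print(P,s["wrist_force"],s["width"])
D=[]
for dz in (0,.012):
  for sg in (1,-1):
    yy=sg*s["width"]/2
    D.append((proj(q,P+np.array([[.011,yy,.03+dz],[.011,yy,-.008+dz],[-.011,yy,-.008+dz]])),(0,255,0) if dz==0 else (0,0,255)))
crop(q,(315,175,65,75),10,"s8.png",D)
```

```text
[0.55445456 0.11940736 0.1373697 ] [-2.99630791  3.50501135  3.50157375] 0.00958608264442372
```

View pics/s8.png

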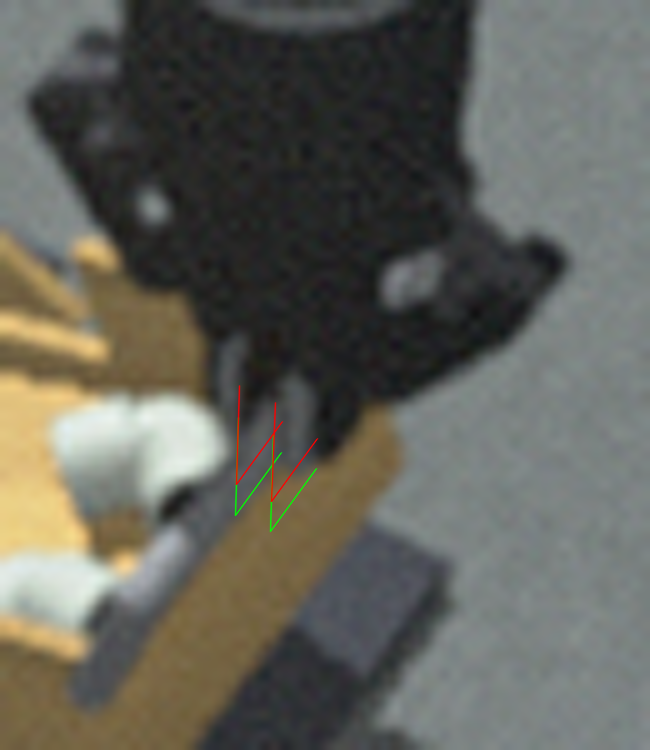

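Call:
{"op": "drive_tool", "data": {
  "targets": [
    {"dp": [0,0,0],"rot": [0,0,0],"gripper": 0.22},
    {"dp": [0,0,0],"rot": [0,0,0],"gripper": 0.22},
    {"dp": [0,0,6],"rot": [0,0,0],"gripper": 0.22},
    {"dp": [0,0,12],"rot": [0,0,0],"gripper": 0.22},
    {"dp": [0,0,12],"rot": [0,0,0],"gripper": 0.22},
    {"dp": [0,0,12],"rot": [0,0,0],"gripper": 0},
    {"dp": [0,0,12],"rot": [0,0,0],"gripper": 0},
    {"dp": [0,0,12],"rot": [0,0,0],"gripper": 0}
  ],
  "force": 40
}}

```text
time: 7.7
position: [0.5543, 0.1195, 0.125]
tcp_rot: [0.033, 3.139, 0.005]
wrist_force: [-0.1, 0.3, -4.3]
width: 0.0108
```

Run:
```python
from h import *
q=read_camera("scene")
s=monitor.get_state();P=s["position"];print(P,s["wrist_force"],s["width"])
crop(q,(315,175,65,75),10,"s9.png")
```

```text
[0.55424199 0.11947959 0.12495535] [-0.15624894  1.05287993 -4.1220944 ] 0.010563817499052192
```

View pics/s9.png

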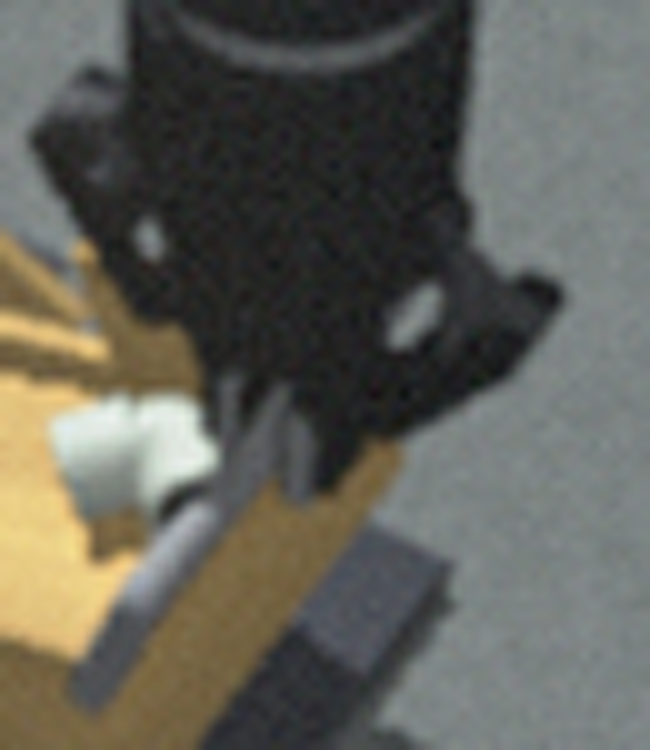

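Call:
{"op": "drive_tool", "data": {
  "targets": [
    {"dp": [0,-6.6,-6.9],"rot": [0,0,0],"gripper": 0},
    {"dp": [0,-13.5,-13.4],"rot": [0,0,0],"gripper": 0},
    {"dp": [0,-21,-19.5],"rot": [0,0,0],"gripper": 0},
    {"dp": [0,-28.5,-25.2],"rot": [0,0,0],"gripper": 0},
    {"dp": [0,-36.3,-30.5],"rot": [0,0,0],"gripper": 0}
  ],
  "force": 60
}}

```text
time: 8.38
position: [0.5533, 0.0836, 0.1563]
tcp_rot: [0.034, 3.139, 0.009]
wrist_force: [-0.4, 8.7, 2.6]
width: 0.0096
```

Run:
```python
from h import *
q=read_camera("scene")
s=monitor.get_state();P=s["position"];print(P,s["wrist_force"],s["width"])
crop(q,(230,120,150,150),5,"s10.png")
```

```text
[0.55325472 0.0826031  0.15717775] [-1.87323843  5.38663038 -0.06579165] 0.010045496158942012
```

View pics/s10.png

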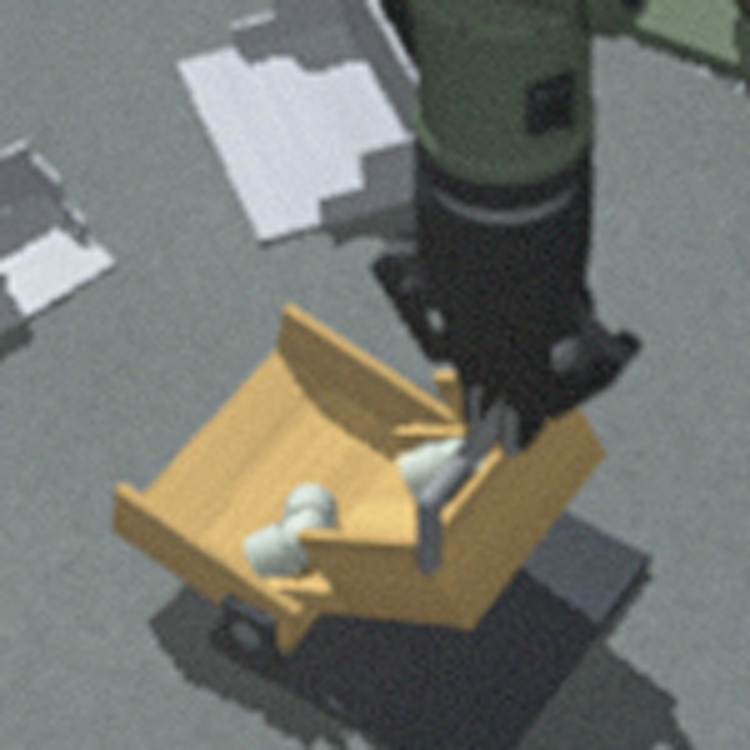

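Call:
{"op": "drive_tool", "data": {
  "targets": [
    {"dp": [0,-8,-5],"rot": [0,0,0],"gripper": 0},
    {"dp": [0,-16.5,-9.3],"rot": [0,0,0],"gripper": 0},
    {"dp": [0,-25,-13.4],"rot": [0,0,0],"gripper": 0},
    {"dp": [0,-33.7,-17],"rot": [0,0,0],"gripper": 0},
    {"dp": [0,-37,-18],"rot": [0,0,0],"gripper": 0},
    {"dp": [0,-37,-18],"rot": [0,0,0],"gripper": 0}
  ],
  "force": 60
}}

```text
time: 9.18
position: [0.5523, 0.0494, 0.1751]
tcp_rot: [0.037, 3.139, 0.021]
wrist_force: [1.7, 16.9, -6.3]
width: 0.0099
```

Run:
```python
from h import *
q=read_camera("scene")
s=monitor.get_state();P=s["position"];print(P,s["wrist_force"],s["width"])
crop(q,(220,100,150,150),5,"s11.png")
```

```text
[0.55235153 0.04942384 0.1751638 ] [ 1.59295632 17.58700246 -6.98823374] 0.009944765402040102
```

View pics/s11.png

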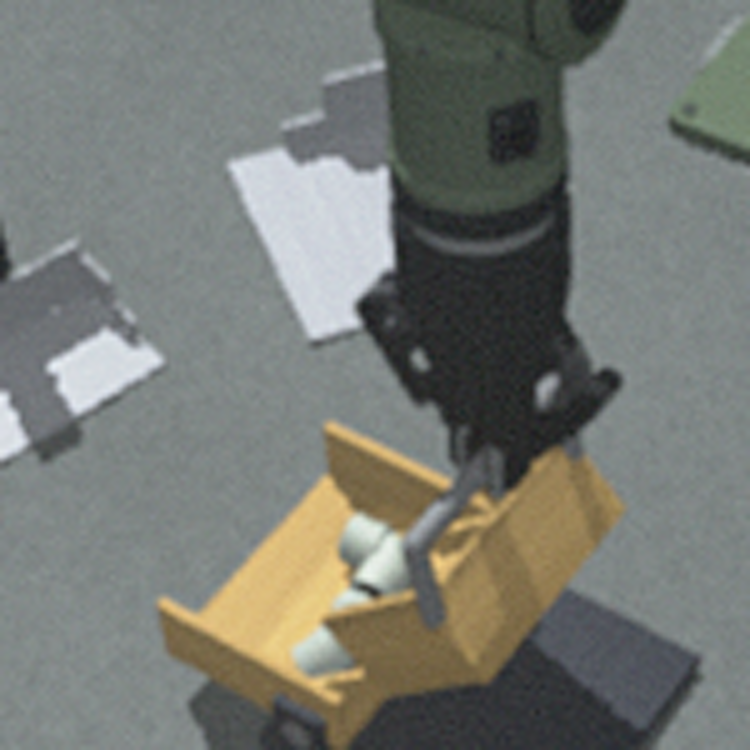

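Call:
{"op": "drive_tool", "data": {
  "targets": [
    {"dp": [0,1,0],"rot": [0,0,0],"gripper": 0.3},
    {"dp": [0,1,0],"rot": [0,0,0],"gripper": 0.3},
    {"dp": [0,1,0],"rot": [0,0,0],"gripper": 0.3},
    {"dp": [0,1,-25],"rot": [0,0,0],"gripper": 0.3},
    {"dp": [0,1,-60],"rot": [0,0,0],"gripper": 0.3},
    {"dp": [0,1,-100],"rot": [0,0,0],"gripper": 0.5}
  ]
}}

```text
time: 9.98
position: [0.5517, 0.0482, 0.2761]
tcp_rot: [0.037, 3.139, 0.018]
wrist_force: [0.8, -0.1, -0.5]
width: 0.0416
```

Run:
```python
from h import *
s=np.load("poses.npy")[1]; print(s)
c,sn=np.cos(s[2]),np.sin(s[2]); H=np.array([s[0]-.05*c,s[1]-.05*sn]); print(H)
plan([H[0],H[1],.24],s[2]); plan([H[0],H[1],.14],s[2])
print(monitor.get_state()["joint_pos"].round(2),monitor.get_state()["position"])
```

```text
[ 0.4870053  -0.30986622  1.28643235]
[ 0.47297795 -0.35785824]
dp [69.1, -408.3, 31.2] rot [0.012, 0.0, 0.261] |dp| 415 deg 14.9
dp [69.3, -409.4, 131.2] rot [0.012, 0.0, 0.261] |dp| 435 deg 14.9
[ 0.06  0.25  1.51  0.01  1.38 -1.49] [0.55167968 0.04824989 0.27607921]
```

Call:
{"op": "drive_tool", "data": {
  "targets": [
    {"dp": [10,-58,0],"rot": [0.012,0,0.1],"gripper": 0.5},
    {"dp": [20,-116,5],"rot": [0.012,0,0.2],"gripper": 0.5},
    {"dp": [30,-174,8],"rot": [0.012,0,0.261],"gripper": 0.5},
    {"dp": [40,-232,12],"rot": [0.012,0,0.261],"gripper": 0.5},
    {"dp": [50,-290,16],"rot": [0.012,0,0.261],"gripper": 0.5},
    {"dp": [60,-348,20],"rot": [0.012,0,0.261],"gripper": 0.5},
    {"dp": [69,-408,31],"rot": [0.012,0,0.261],"gripper": 0.5},
    {"dp": [69,-408,60],"rot": [0.012,0,0.261],"gripper": 0.5}
  ]
}}

```text
time: 10.98
position: [0.4723, -0.3626, 0.2118]
tcp_rot: [0.454, 3.106, -0.006]
wrist_force: [0.6, 0.9, -0.6]
width: 0.0431
```

Run:
```python
from h import *
import pickle
p=read_camera("top");q=read_camera("scene")
pickle.dump((p,q),open("pq2.pkl","wb"))
s=monitor.get_state();P=s["position"];print(P,s["joint_pos"].round(2))
sc=np.load("poses.npy")[1]; plan([.473,-.358,.18],sc[2]);plan([.473,-.358,.10],sc[2])
crop(p,(235,130,270,170),3,"t12.png");crop(q,(150,60,260,200),3,"s12.png",[(proj(q,[P+[0,0,.011],P-[0,0,.008]]),(0,255,0))])
```

```text
[ 0.47064678 -0.35757363  0.20810602] [-0.67  0.35  1.53 -0.    1.26 -1.95]
dp [-2.6, 0.2, 28.1] rot [0.002, -0.007, -0.003] |dp| 28 deg 0.4
dp [-3.1, 0.0, 108.1] rot [0.002, -0.007, -0.003] |dp| 108 deg 0.4
```

View pics/t12.png

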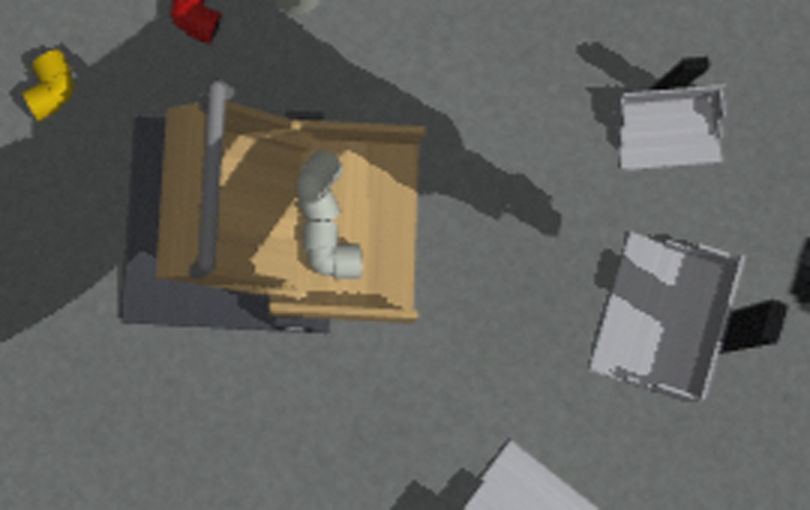

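View pics/s12.png

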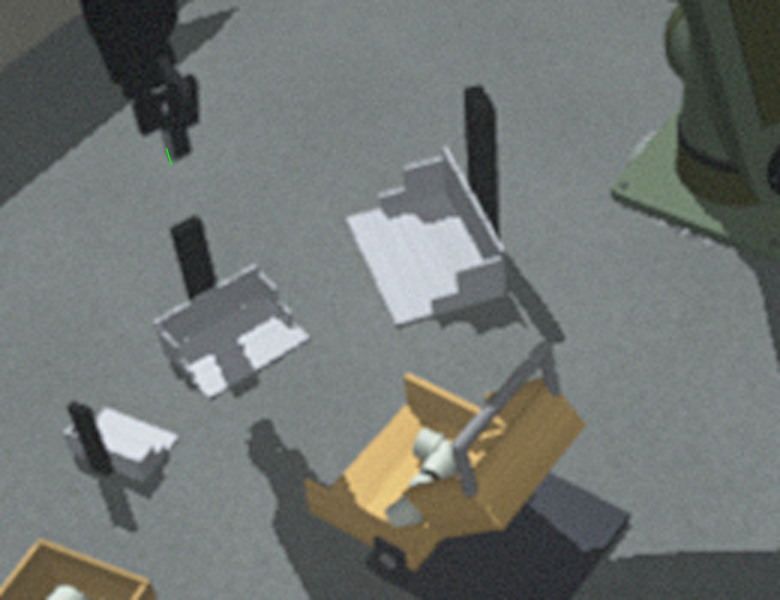

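Call:
{"op": "drive_tool", "data": {
  "targets": [
    {"dp": [-3,0,40],"rot": [0,-0.007,-0.003],"gripper": 0.5},
    {"dp": [-3,0,80],"rot": [0,-0.007,-0.003],"gripper": 0.5},
    {"dp": [-3,0,113],"rot": [0,-0.007,-0.003],"gripper": 0.5},
    {"dp": [-3,0,113],"rot": [0,-0.007,-0.003],"gripper": 0.5},
    {"dp": [-3,0,113],"rot": [0,-0.007,-0.003],"gripper": 0.5}
  ]
}}

```text
time: 11.7
position: [0.4741, -0.3586, 0.0972]
tcp_rot: [0.443, 3.107, -0.0]
wrist_force: [0.4, -0.1, 0.2]
width: 0.0427
```

Run:
```python
from h import *
q=read_camera("scene");p=read_camera("top")
s=monitor.get_state();P=s["position"];print(P,s["wrist_force"])
crop(q,(190,90,70,100),6,"s13.png",[(proj(q,[P+[0,0,.011],P-[0,0,.008]]),(0,255,0))])
crop(p,(430,190,100,90),6,"t13.png")
```

```text
[ 0.47413349 -0.3587893   0.09738185] [0.78000468 0.14837816 0.1447074 ]
```

View pics/s13.png

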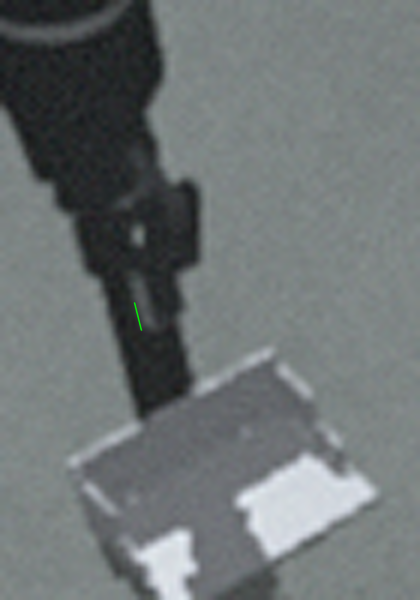

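View pics/t13.png

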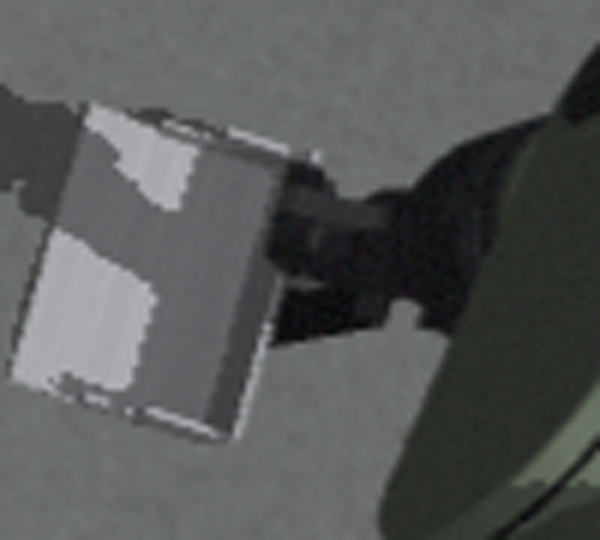

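Call:
{"op": "drive_tool", "data": {
  "targets": [
    {"dp": [0,0,3],"rot": [0,0,0],"gripper": 0.2},
    {"dp": [0,0,3],"rot": [0,0,0],"gripper": 0},
    {"dp": [0,0,3],"rot": [0,0,0],"gripper": 0},
    {"dp": [0,0,3],"rot": [0,0,0],"gripper": 0}
  ],
  "force": 80
}}

```text
time: 12.3
position: [0.4749, -0.3592, 0.0956]
tcp_rot: [0.443, 3.104, -0.002]
wrist_force: [0.7, 1.0, 6.4]
width: 0.0121
```

Call:
{"op": "drive_tool", "data": {
  "targets": [
    {"dp": [0,0,-25],"rot": [0,0,0],"gripper": 0},
    {"dp": [0,0,-60],"rot": [0,0,0],"gripper": 0},
    {"dp": [0,0,-70],"rot": [0,0,0],"gripper": 0},
    {"dp": [0,0,-70],"rot": [0,0,0],"gripper": 0}
  ],
  "force": 100
}}

```text
time: 12.8
position: [0.4742, -0.359, 0.1653]
tcp_rot: [0.443, 3.104, -0.002]
wrist_force: [-0.3, -0.4, -2.7]
width: 0.0116
```

Run:
```python
from h import *
# fine bin state from earlier saved pics
import pickle
p,q=pickle.load(open("pq2.pkl","rb"))
b=np.load("poses.npy")[0]; b[:2]=[.5535,-.0149]; b[2]=1.548
c,s_=np.cos(b[2]),np.sin(b[2])
tr=lambda L:np.array([[b[0]+c*x-s_*y,b[1]+s_*x+c*y,.036+z] for x,y,z in L])
LL=[[(-.095,-.07,-.009),(-.095,.07,-.009),(0,.07,-.009)],[(0,-.057,0),(0,.057,0)],[(.064,-.06,.170),(.064,.06,.170)],[(0,-.07,-.009),(-.095,-.07,-.009)]]
crop(p,(275,150,110,100),7,"t14.png",[(proj(p,tr(l)),(0,255,0)) for l in LL])
crop(q,(245,165,110,100),7,"s14.png",[(proj(q,tr(l)),(0,255,0)) for l in LL])
q=read_camera("scene");crop(q,(190,90,90,100),6,"s15.png")
print(monitor.get_state())
```

```text
{'time': 12.85, 'joint_pos': array([-0.66840322,  0.38323603,  1.60285443,  0.00220372,  1.15134633,
       -1.95627655]), 'joint_velocities': array([ 0.00032158,  0.0120382 ,  0.01248027,  0.00095936,  0.00184856,
       -0.00117435]), 'joint_torque': array([-1.91316110e-03, -4.60061753e+01, -2.37107134e+01,  3.86087468e-02,
       -4.11098578e-02,  8.34505172e-04]), 'position': array([ 0.47376942, -0.35860756,  0.16437369]), 'tcp_rot': array([ 4.43671463e-01,  3.10545416e+00, -5.46907988e-04]), 'wrist_force': array([ 0.36839015,  0.03722023, -1.3683669 ]), 'moment': array([-0.01949945,  0.01540459, -0.0324271 ]), 'width': 0.012003810165166636}
```

View pics/t14.png

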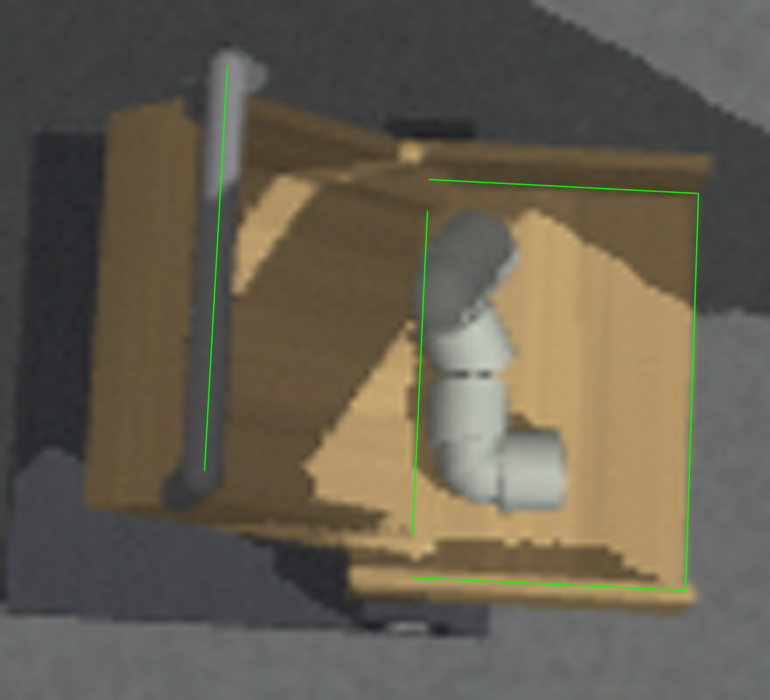

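View pics/s14.png

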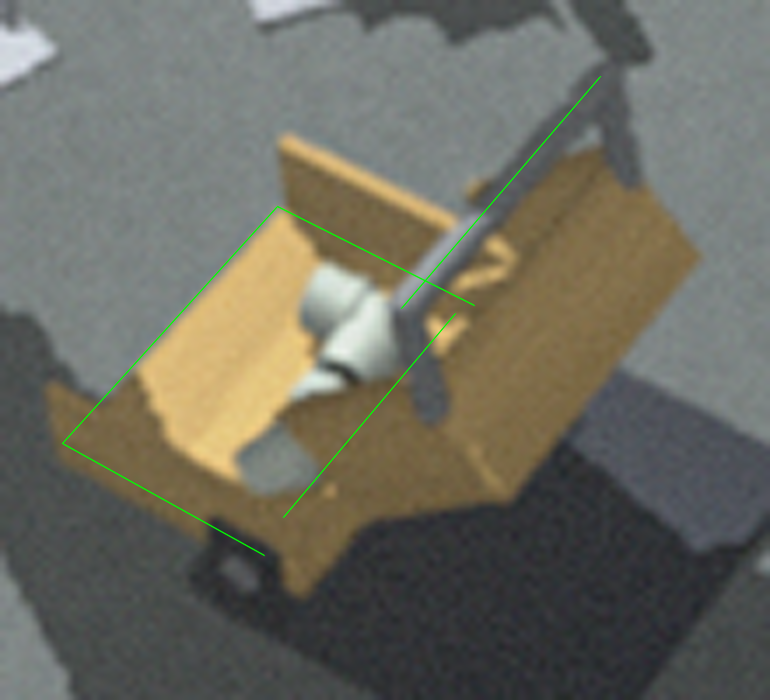

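View pics/s15.png

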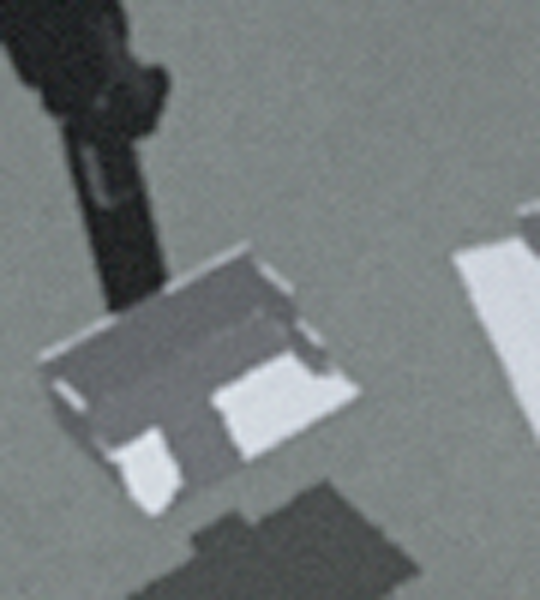

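Run:
```python
from h import *
plan([.549,-.215,.150],1.548)
plan([.549,-.215,.150],1.548,)
```

```text
dp [-31.9, 158.9, 14.6] rot [-0.0, 0.005, -0.261] |dp| 163 deg 15.0
dp [-31.9, 158.9, 14.6] rot [-0.0, 0.005, -0.261] |dp| 163 deg 15.0
```

Call:
{"op": "drive_tool", "data": {
  "targets": [
    {"dp": [-6,35,0],"rot": [0,0.002,-0.07],"gripper": 0},
    {"dp": [-14,75,0],"rot": [0,0.005,-0.15],"gripper": 0},
    {"dp": [-24,115,2],"rot": [0,0.005,-0.22],"gripper": 0},
    {"dp": [-30,145,6],"rot": [0,0.005,-0.261],"gripper": 0},
    {"dp": [-32,159,14],"rot": [0,0.005,-0.261],"gripper": 0},
    {"dp": [-32,159,14],"rot": [0,0.005,-0.261],"gripper": 0},
    {"dp": [-32,159,14],"rot": [0,0.005,-0.261],"gripper": 0}
  ]
}}

```text
time: 13.72
position: [0.5485, -0.2159, 0.1501]
tcp_rot: [-0.038, -3.14, 0.001]
wrist_force: [1.2, -0.8, -2.0]
width: 0.0117
```

```bash
cat > sc.py <<'E'
from h import *
b=np.array([.5535,-.0149,1.548]); c,s_=np.cos(b[2]),np.sin(b[2])
tr=lambda L:np.array([[b[0]+c*x-s_*y,b[1]+s_*x+c*y,.036+z] for x,y,z in L])
LL=[[(-.095,-.07,-.009),(-.095,.07,-.009),(0,.07,-.009)],[(0,-.057,0),(0,.057,0)],[(0,-.07,-.009),(-.095,-.07,-.009)]]
def scoopdraw(cam,zb=.0956):
    s=monitor.get_state();P=s["position"];M=R.from_rotvec(s["tcp_rot"]).as_matrix()
    sx=M[:,1]; up=-M[:,2]; sy=np.cross(up,sx)
    O=P+.05*sx-zb*up
    W=lambda L:np.array([O+x*sx+y*sy+z*up for x,y,z in L])
    print("TCP",P.round(4),"scoop O",O.round(4),"yaw",round(np.arctan2(sx[1],sx[0]),3),"pitch",round(np.degrees(np.arcsin(sx[2])),2),"roll",round(np.degrees(np.arcsin(sy[2])),2),"binx",round((O-tr([(0,0,0)])[0])@np.array([c,s_,0]),4),"biny",round((O-tr([(0,0,0)])[0])@np.array([-s_,c,0]),4),"F",s["wrist_force"].round(1),"w",round(s["width"],4),"t",s["time"])
    Q=[[(.04,-.06,0),(.04,.06,0)],[(-.041,-.06,.045),(-.041,.06,.045)],[(.04,-.06,0),(-.04,-.06,0),(-.04,.06,0),(.04,.06,0)]]
    return [(proj(cam,W(l)),(0,0,255)) for l in Q]+[(proj(cam,tr(l)),(0,255,0)) for l in LL]
E
python3 - <<'E'
from sc import *
p=read_camera("top");q=read_camera("scene")
crop(p,(275,150,150,110),5,"t16.png",scoopdraw(p));crop(q,(195,130,150,130),5,"s16.png",scoopdraw(q))
E
```

```text
TCP [ 0.5487 -0.216   0.1506] scoop O [ 0.5499 -0.1661  0.055 ] yaw 1.546 pitch -0.03 roll 0.02 binx -0.1513 biny 0.0001 F [-0.  -0.7 -1.2] w 0.0117 t 13.825
TCP [ 0.5487 -0.216   0.1506] scoop O [ 0.5499 -0.1661  0.055 ] yaw 1.546 pitch -0.03 roll 0.02 binx -0.1513 biny 0.0001 F [-0.  -0.7 -1.2] w 0.0117 t 13.825
```

View pics/t16.png

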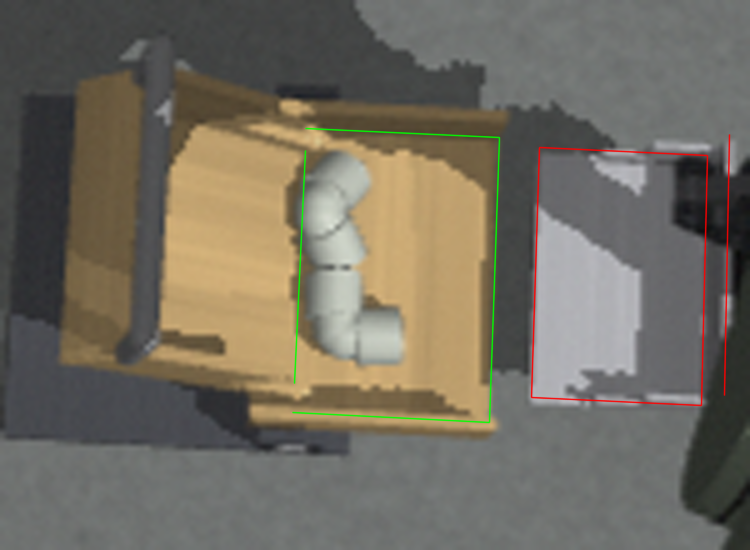

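View pics/s16.png

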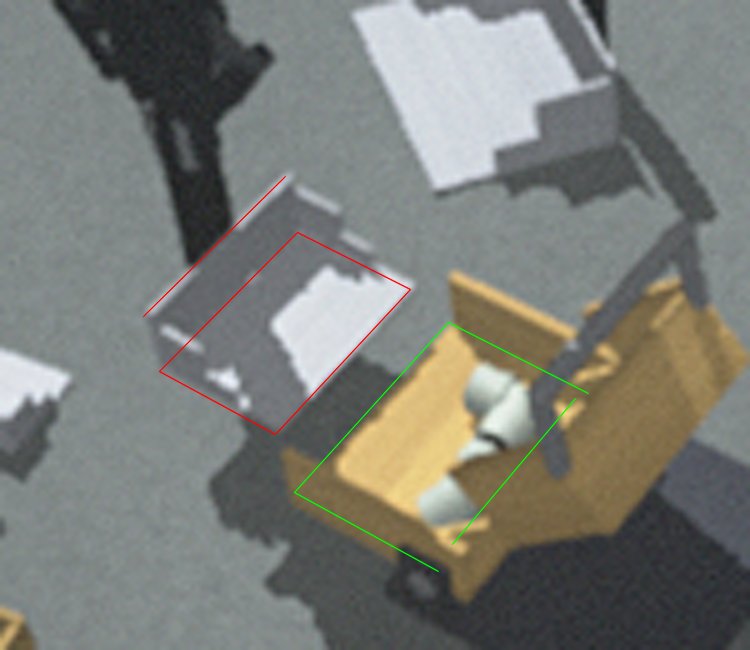

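Call:
{"op": "drive_tool", "data": {
  "targets": [
    {"dp": [-5,-2,12],"rot": [0,0,-0.002],"gripper": 0},
    {"dp": [-5,-2,24],"rot": [0,0,-0.002],"gripper": 0},
    {"dp": [-5,-2,24],"rot": [0,0,-0.002],"gripper": 0},
    {"dp": [-5,10,24],"rot": [0,0,-0.002],"gripper": 0},
    {"dp": [-5,25,24],"rot": [0,0,-0.002],"gripper": 0},
    {"dp": [-5,40,24],"rot": [0,0,-0.002],"gripper": 0},
    {"dp": [-5,40,24],"rot": [0,0,-0.002],"gripper": 0}
  ]
}}

```text
time: 14.7
position: [0.5548, -0.1746, 0.1269]
tcp_rot: [-0.032, -3.141, 0.001]
wrist_force: [-0.2, -0.3, -1.6]
width: 0.0116
```

Run:
```python
from sc import *
p=read_camera("top");q=read_camera("scene")
crop(p,(275,150,150,110),5,"t17.png",scoopdraw(p));crop(q,(195,130,150,130),5,"s17.png",scoopdraw(q))
```

```text
TCP [ 0.5549 -0.1759  0.1269] scoop O [ 0.556  -0.126   0.0312] yaw 1.549 pitch -0.07 roll -0.01 binx -0.111 biny -0.005 F [ 0.1  0.2 -1.6] w 0.0117 t 14.8
TCP [ 0.5549 -0.1759  0.1269] scoop O [ 0.556  -0.126   0.0312] yaw 1.549 pitch -0.07 roll -0.01 binx -0.111 biny -0.005 F [ 0.1  0.2 -1.6] w 0.0117 t 14.8
```

View pics/t17.png

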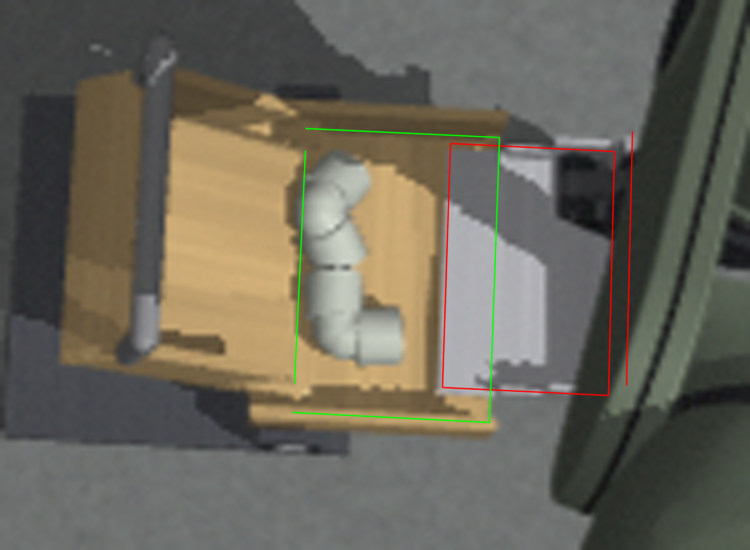

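View pics/s17.png

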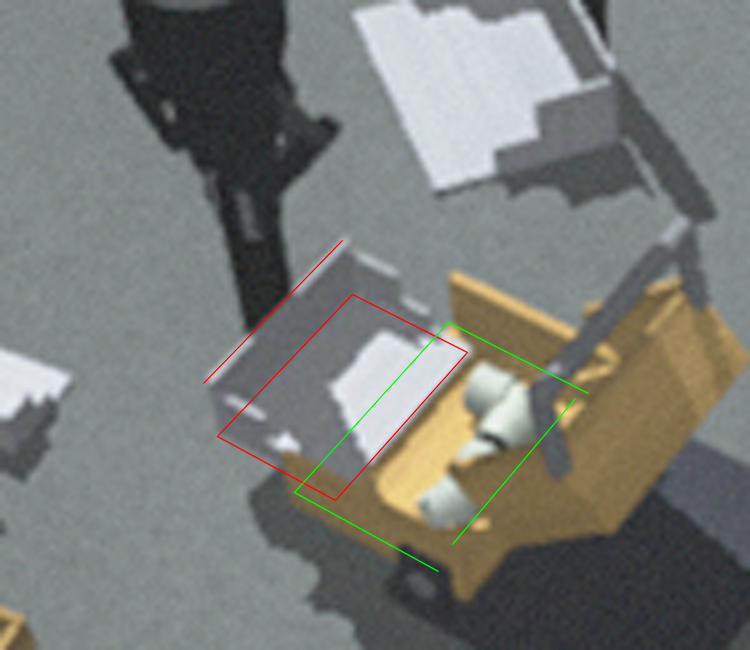

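Call:
{"op": "drive_tool", "data": {
  "targets": [
    {"dp": [1.5,0,2],"rot": [0,0,0],"gripper": 0},
    {"dp": [1.5,0,3],"rot": [0,0,0],"gripper": 0},
    {"dp": [1.5,0,3],"rot": [0,0,0],"gripper": 0}
  ]
}}

```text
time: 15.18
position: [0.5532, -0.1761, 0.1237]
tcp_rot: [-0.034, -3.141, 0.002]
wrist_force: [0.1, -1.4, -2.1]
width: 0.0117
```

Call:
{"op": "drive_tool", "data": {
  "targets": [
    {"dp": [0,0,1],"rot": [0,0,0],"gripper": 0},
    {"dp": [0,0,1],"rot": [0,0,0],"gripper": 0}
  ]
}}

```text
time: 15.42
position: [0.5533, -0.1764, 0.1228]
tcp_rot: [0.035, 3.141, -0.002]
wrist_force: [-1.0, -0.8, -0.6]
width: 0.0115
```

Call:
{"op": "drive_tool", "data": {
  "targets": [
    {"dp": [0,0,1],"rot": [0,0,0],"gripper": 0},
    {"dp": [0,0,1],"rot": [0,0,0],"gripper": 0}
  ]
}}

```text
time: 15.68
position: [0.5533, -0.1768, 0.1225]
tcp_rot: [0.034, 3.141, -0.003]
wrist_force: [-2.0, -2.6, 4.0]
width: 0.0116
```

Call:
{"op": "drive_tool", "data": {
  "targets": [
    {"dp": [0,5,0],"rot": [0,0,0],"gripper": 0},
    {"dp": [0,10,0],"rot": [0,0,0],"gripper": 0},
    {"dp": [0,15,0],"rot": [0,0,0],"gripper": 0},
    {"dp": [0,20,0],"rot": [0,0,0],"gripper": 0},
    {"dp": [0,26,0],"rot": [0,0,0],"gripper": 0},
    {"dp": [0,32,0],"rot": [0,0,0],"gripper": 0},
    {"dp": [0,38,0],"rot": [0,0,0],"gripper": 0},
    {"dp": [0,44,0],"rot": [0,0,0],"gripper": 0}
  ]
}}

```text
time: 16.68
position: [0.5545, -0.1326, 0.1226]
tcp_rot: [0.034, 3.14, -0.004]
wrist_force: [-0.7, -4.0, 5.5]
width: 0.0121
```

Run:
```python
from sc import *
p=read_camera("top");q=read_camera("scene")
crop(p,(275,150,150,110),5,"t18.png",scoopdraw(p));crop(q,(215,130,150,130),5,"s18.png")
```

```text
TCP [ 0.5544 -0.132   0.1226] scoop O [ 0.5556 -0.0821  0.0269] yaw 1.549 pitch -0.08 roll -0.06 binx -0.0672 biny -0.0036 F [ 0.2 -0.7  4.6] w 0.0114 t 16.775
```

View pics/t18.png

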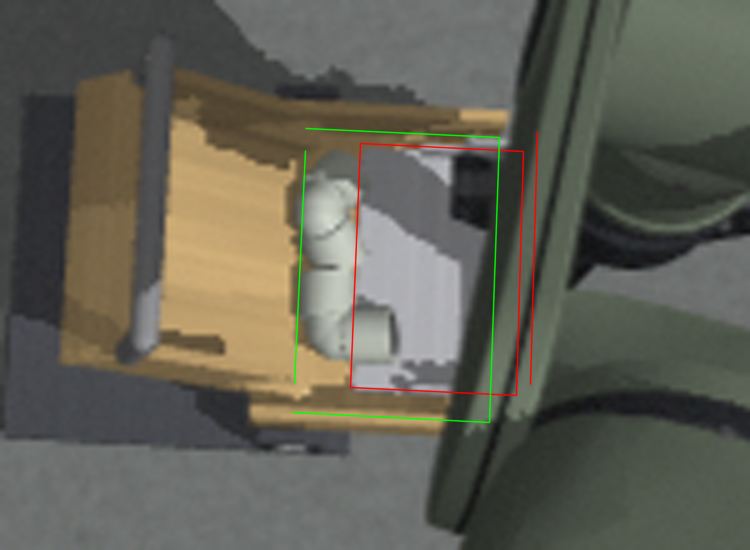

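View pics/s18.png

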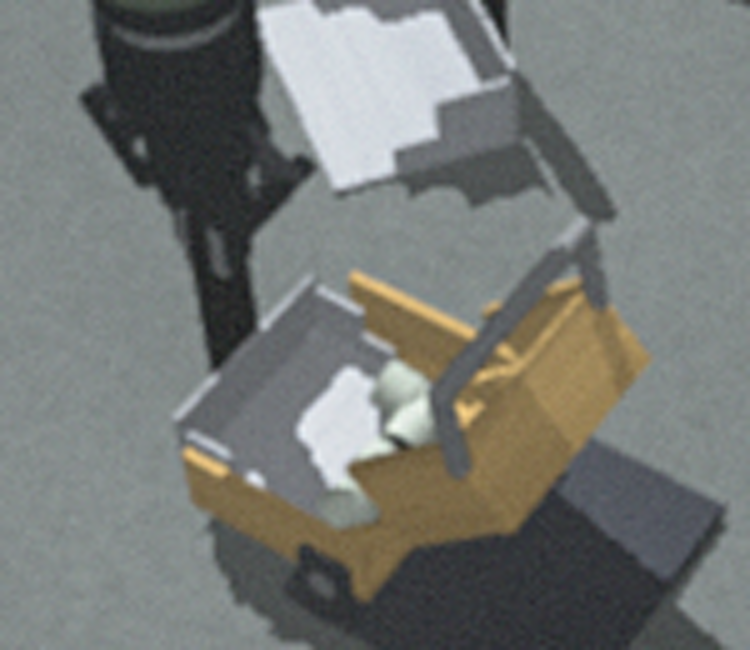

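Call:
{"op": "drive_tool", "data": {
  "targets": [
    {"dp": [0,4,0],"rot": [0,0,0],"gripper": 0},
    {"dp": [0,9,0],"rot": [0,0,0],"gripper": 0},
    {"dp": [0,13,0],"rot": [0,0,0],"gripper": 0},
    {"dp": [0,18,0],"rot": [0,0,0],"gripper": 0},
    {"dp": [0,22,0],"rot": [0,0,0],"gripper": 0},
    {"dp": [0,27,0],"rot": [0,0,0],"gripper": 0},
    {"dp": [0,31,0],"rot": [0,0,0],"gripper": 0},
    {"dp": [0,31,0],"rot": [0,0,0],"gripper": 0}
  ]
}}

```text
time: 17.77
position: [0.5552, -0.1002, 0.1226]
tcp_rot: [0.033, 3.14, -0.001]
wrist_force: [-1.0, -2.0, 4.0]
width: 0.0117
```

Run:
```python
from sc import *
p=read_camera("top");q=read_camera("scene")
crop(p,(275,150,150,110),5,"t19.png",scoopdraw(p));crop(q,(215,130,150,130),5,"s19.png")
```

```text
TCP [ 0.5552 -0.1002  0.1226] scoop O [ 0.5564 -0.0503  0.027 ] yaw 1.549 pitch -0.03 roll -0.06 binx -0.0353 biny -0.0037 F [ 0.3 -2.1  5.2] w 0.0116 t 17.875
```

View pics/t19.png

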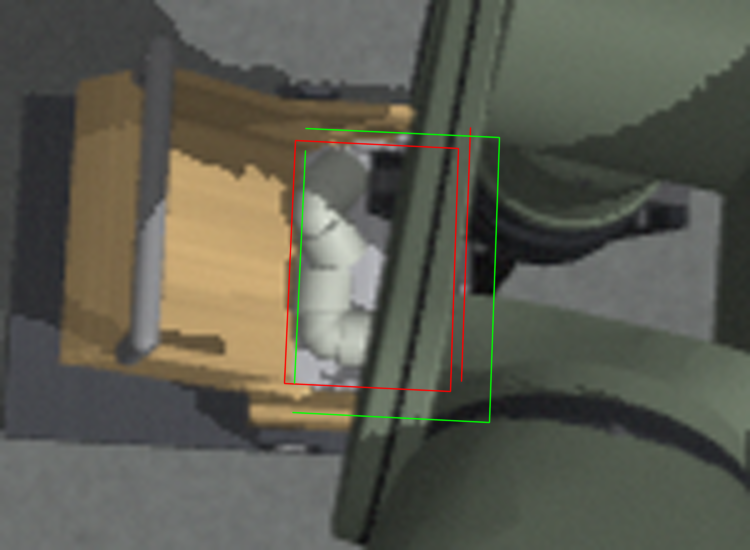

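View pics/s19.png

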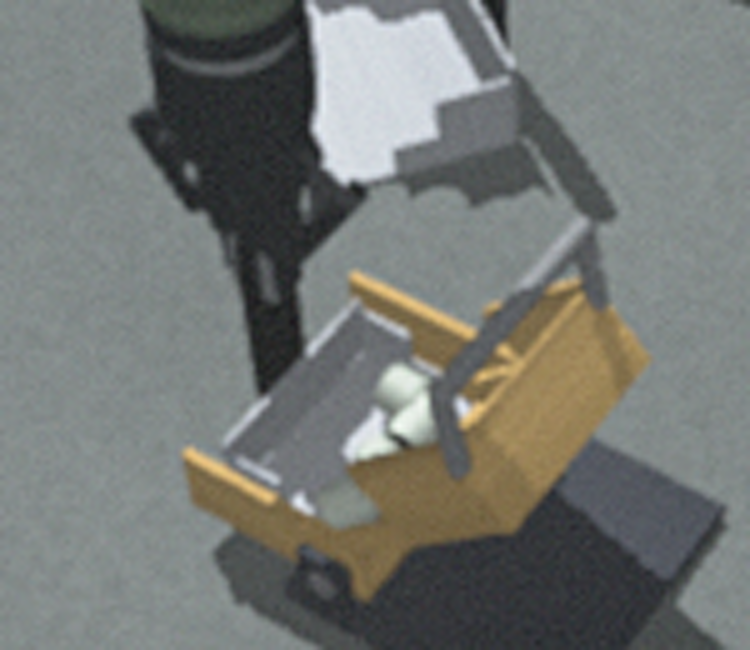

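Call:
{"op": "drive_tool", "data": {
  "targets": [
    {"dp": [0,4,0],"rot": [0,0,0],"gripper": 0},
    {"dp": [0,8,0],"rot": [0,0,0],"gripper": 0},
    {"dp": [0,8,0],"rot": [0,0,0],"gripper": 0},
    {"dp": [0,4,0],"rot": [0,0,0],"gripper": 0},
    {"dp": [0,-1,0],"rot": [0,0,0],"gripper": 0},
    {"dp": [0,-6,0],"rot": [0,0,0],"gripper": 0},
    {"dp": [0,-11,0],"rot": [0,0,0],"gripper": 0}
  ]
}}

```text
time: 18.75
position: [0.5547, -0.1082, 0.1226]
tcp_rot: [0.036, 3.141, 0.01]
wrist_force: [-0.4, 5.4, 6.1]
width: 0.0116
```

Run:
```python
from sc import *
p=read_camera("top");q=read_camera("scene")
crop(p,(275,150,150,110),5,"t20.png",scoopdraw(p));crop(q,(215,130,150,130),5,"s20.png")
```

```text
TCP [ 0.5546 -0.1087  0.1226] scoop O [ 0.5558 -0.0581  0.0273] yaw 1.547 pitch 0.32 roll -0.01 binx -0.0432 biny -0.0033 F [0.3 5.1 6.3] w 0.0121 t 18.85
```

View pics/t20.png

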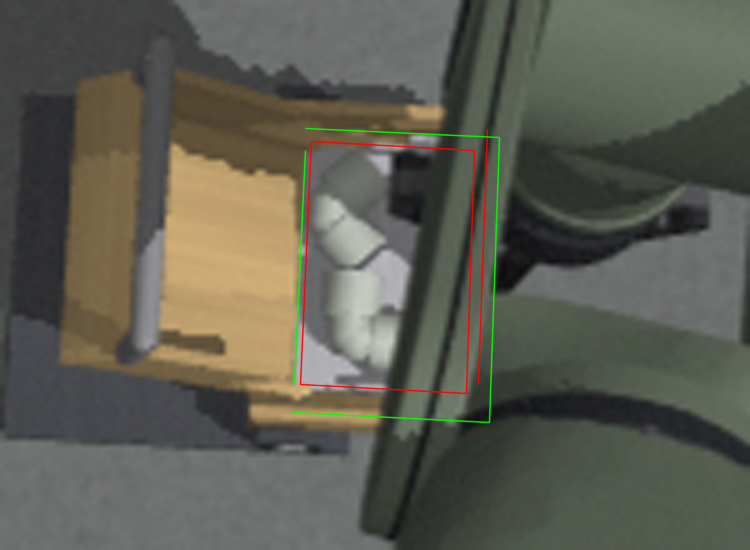

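View pics/s20.png

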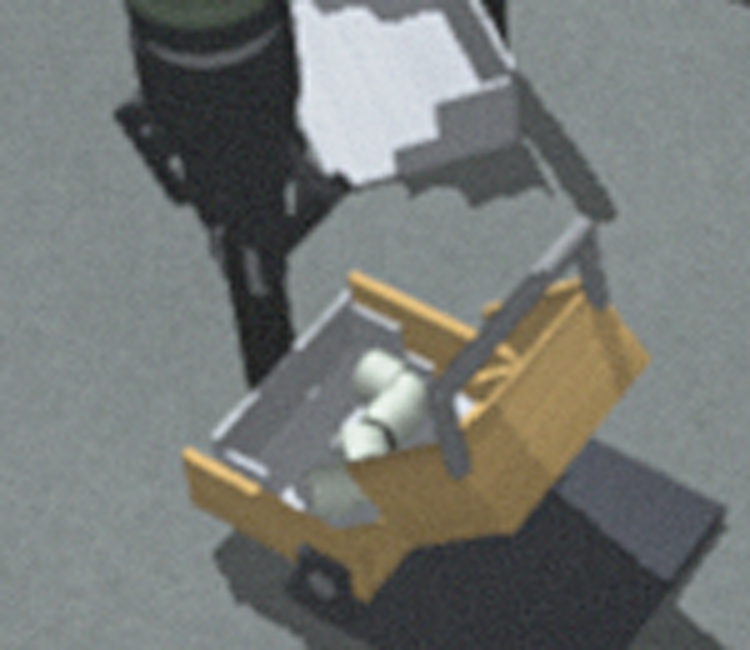

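Call:
{"op": "drive_tool", "data": {
  "targets": [
    {"dp": [0,-5,0],"rot": [0,0,0],"gripper": 0},
    {"dp": [0,-11,-1],"rot": [0,0,0],"gripper": 0},
    {"dp": [0,-17,-6],"rot": [-0.03,0,0],"gripper": 0},
    {"dp": [0,-23,-14],"rot": [-0.07,0,0],"gripper": 0},
    {"dp": [0,-29,-24],"rot": [-0.12,0,0],"gripper": 0},
    {"dp": [0,-34,-36],"rot": [-0.16,0,0],"gripper": 0},
    {"dp": [0,-36,-48],"rot": [-0.17,0,0],"gripper": 0},
    {"dp": [0,-36,-56],"rot": [-0.17,0,0],"gripper": 0}
  ]
}}

```text
time: 19.85
position: [0.5534, -0.145, 0.1782]
tcp_rot: [0.037, 3.128, 0.276]
wrist_force: [0.7, 0.2, -2.4]
width: 0.0119
```

Run:
```python
from sc import *
p=read_camera("top");q=read_camera("scene")
crop(p,(275,150,150,110),5,"t21.png",scoopdraw(p));crop(q,(215,110,150,130),5,"s21.png")
```

```text
TCP [ 0.554  -0.1447  0.179 ] scoop O [ 0.5556 -0.0788  0.0936] yaw 1.548 pitch 10.03 roll -0.06 binx -0.0638 biny -0.0036 F [ 0.2  0.4 -2.4] w 0.0119 t 19.95
```

View pics/t21.png

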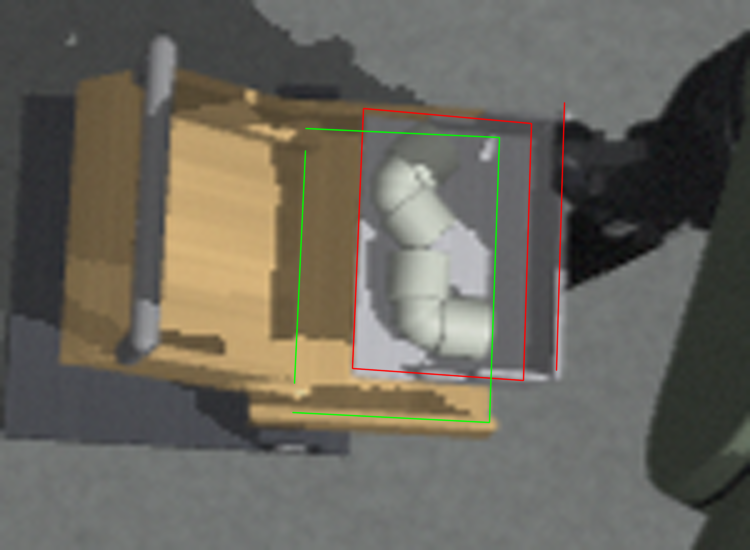

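View pics/s21.png

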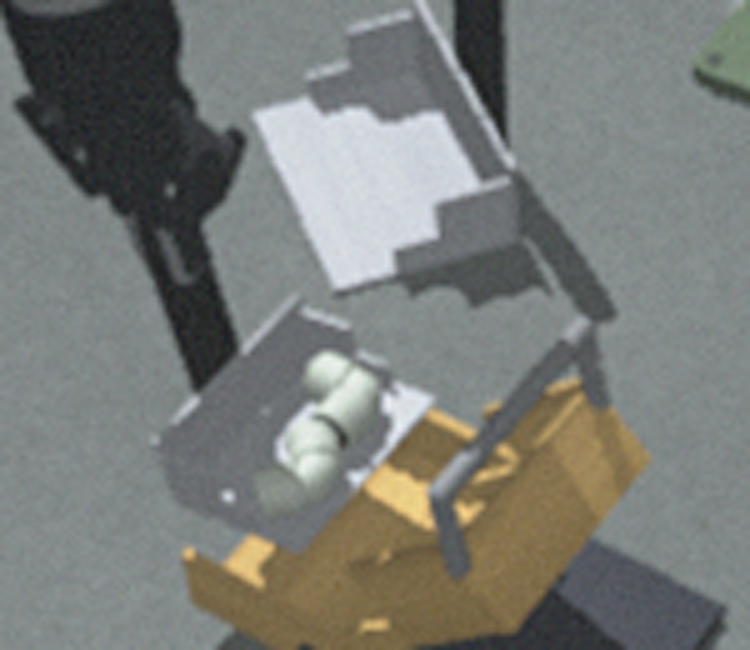

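Run:
```python
from sc import *
s=monitor.get_state();M=R.from_rotvec(s["tcp_rot"])
print("y:",M.inv().apply([0,.1,0]).round(4)*1000,"z:",M.inv().apply([0,0,.1]).round(4)*1000,"x:",M.inv().apply([.1,0,0]).round(4)*1000)
# tray refine
import pickle
p,q=pickle.load(open("pq.pkl","rb"))
crop(p,(125,160,100,100),7,"tt.png"); crop(q,(380,240,120,110),6,"st.png")
```

```text
y: [ 2.3 98.4 17.4] z: [ -0.1  17.4 -98.5] x: [-100.     2.2    0.5]
```

View pics/tt.png

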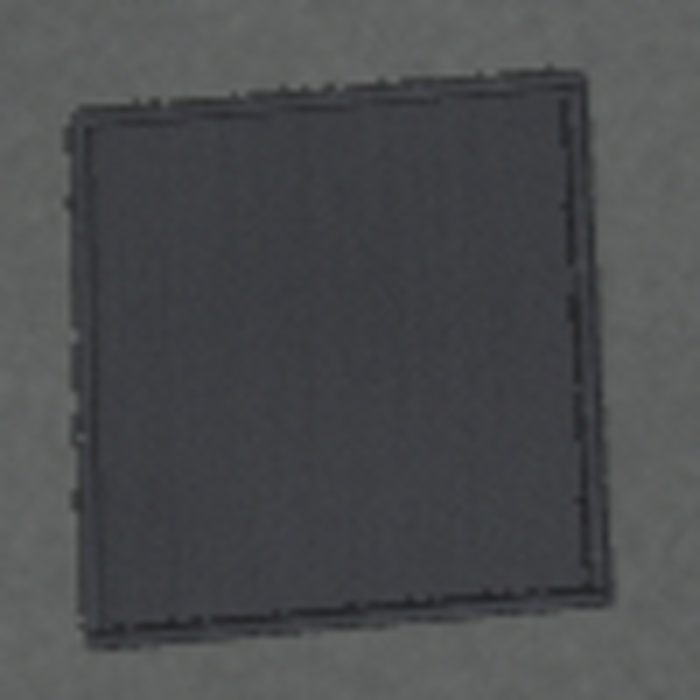

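View pics/st.png

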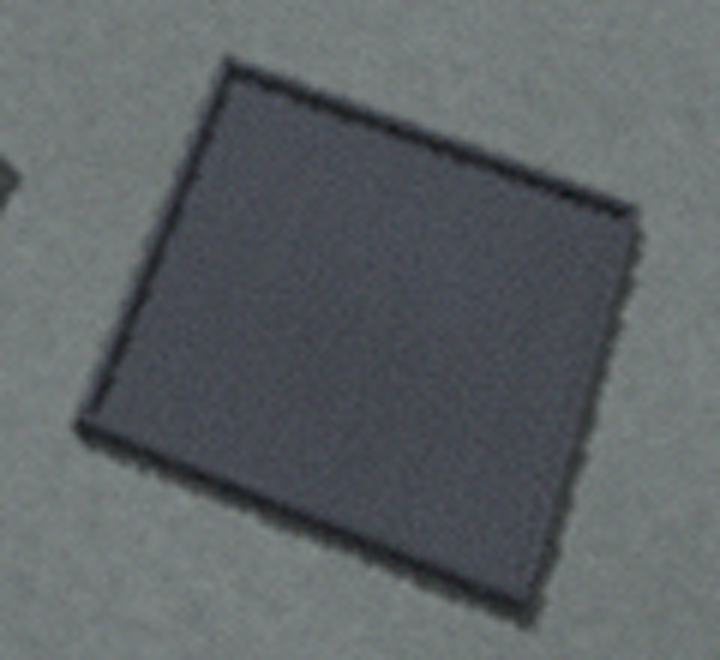

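Call:
{"op": "drive_tool", "data": {
  "targets": [
    {"dp": [0,2,-12],"rot": [0,0,0],"gripper": 0},
    {"dp": [0,6,-32],"rot": [0,0,0],"gripper": 0},
    {"dp": [0,10,-56],"rot": [0,0,0],"gripper": 0},
    {"dp": [0,14,-80],"rot": [0,0,0],"gripper": 0},
    {"dp": [0,18,-104],"rot": [0,0,0],"gripper": 0},
    {"dp": [0,23,-128],"rot": [0,0,0],"gripper": 0},
    {"dp": [0,27,-150],"rot": [0,0,0],"gripper": 0},
    {"dp": [0,30,-167],"rot": [0,0,0],"gripper": 0}
  ]
}}

```text
time: 20.95
position: [0.5538, -0.1437, 0.3503]
tcp_rot: [0.035, 3.125, 0.273]
wrist_force: [-0.7, 0.6, -2.3]
width: 0.0112
```

Run:
```python
from sc import *
q=read_camera("scene");crop(q,(195,70,150,130),5,"s22.png",scoopdraw(q))
T=ray(read_camera("top"),(125+339.5/7-.5,160+358/7-.5),.012);print(T)
s=monitor.get_state();M=R.from_rotvec(s["tcp_rot"])
print(s["position"], M.inv().apply(np.array([T[0],T[1]-.065,s["position"][2]])-s["position"])*1000)
```

```text
TCP [ 0.5546 -0.1439  0.3526] scoop O [ 0.5566 -0.0782  0.267 ] yaw 1.55 pitch 9.94 roll -0.35 binx -0.0632 biny -0.0045 F [ 0.3  0.2 -0.1] w 0.0118 t 21.0
[0.52675574 0.38041837 0.012     ]
[ 0.55451577 -0.1439845   0.35125643] [ 38.01159654 451.81044952  79.01930673]
```

View pics/s22.png

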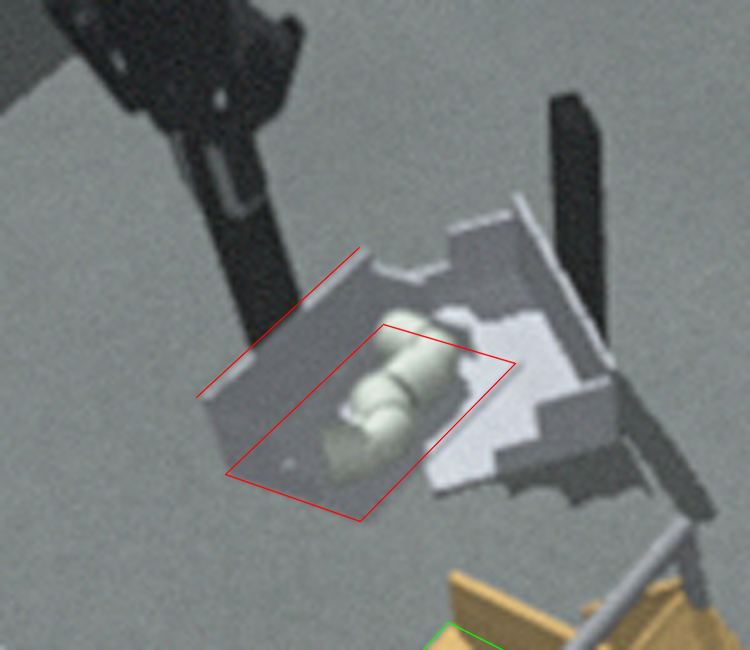

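Call:
{"op": "drive_tool", "data": {
  "targets": [
    {"dp": [1,9,1.6],"rot": [0,0,0],"gripper": 0},
    {"dp": [2,23,4],"rot": [0,0,0],"gripper": 0},
    {"dp": [4,45,8],"rot": [0,0,0],"gripper": 0},
    {"dp": [6,72,13],"rot": [0,0,0],"gripper": 0},
    {"dp": [9,104,18],"rot": [0,0,0],"gripper": 0},
    {"dp": [11,132,23],"rot": [0,0,0],"gripper": 0},
    {"dp": [13,154,27],"rot": [0,0,0],"gripper": 0},
    {"dp": [14,166,29],"rot": [0,0,0],"gripper": 0}
  ]
}}

```text
time: 22.05
position: [0.5434, 0.027, 0.3511]
tcp_rot: [0.031, 3.123, 0.272]
wrist_force: [0.3, -0.2, -2.5]
width: 0.0123
```

Call:
{"op": "drive_tool", "data": {
  "targets": [
    {"dp": [1,9,1.6],"rot": [0,0,0],"gripper": 0},
    {"dp": [2,23,4],"rot": [0,0,0],"gripper": 0},
    {"dp": [4,45,8],"rot": [0,0,0],"gripper": 0},
    {"dp": [6,72,13],"rot": [0,0,0],"gripper": 0},
    {"dp": [9,104,18],"rot": [0,0,0],"gripper": 0},
    {"dp": [11,132,23],"rot": [0,0,0],"gripper": 0},
    {"dp": [13,154,27],"rot": [0,0,0],"gripper": 0},
    {"dp": [14,166,29],"rot": [0,0,0],"gripper": 0}
  ]
}}

```text
time: 23.05
position: [0.5326, 0.1968, 0.351]
tcp_rot: [0.03, 3.124, 0.272]
wrist_force: [0.4, -0.3, -1.6]
width: 0.0115
```

Run:
```python
from sc import *
q=read_camera("scene");p=read_camera("top");crop(q,(270,60,200,170),4,"s23.png",scoopdraw(q))
s=monitor.get_state();M=R.from_rotvec(s["tcp_rot"])
print(s["position"], M.inv().apply(np.array([.5275,.380-.066,s["position"][2]])-s["position"])*1000)
```

```text
TCP [0.5327 0.1966 0.3511] scoop O [0.5343 0.2624 0.2656] yaw 1.553 pitch 9.97 roll -0.25 binx 0.2768 biny 0.0255 F [-0.4 -0.9 -1.8] w 0.0115 t 23.15
[0.53269204 0.19661235 0.35106738] [  7.41089062 115.5039208   20.26674618]
```

View pics/s23.png

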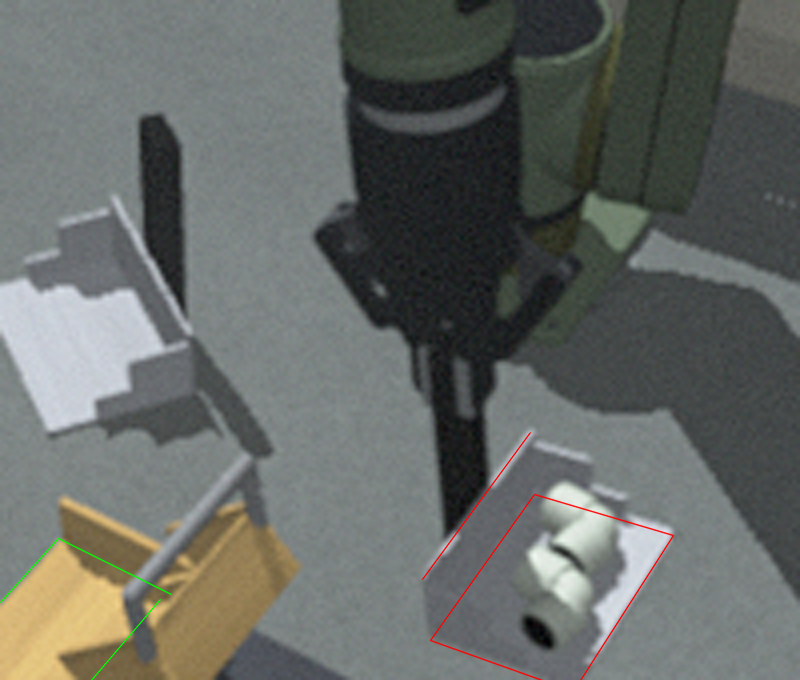

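Call:
{"op": "drive_tool", "data": {
  "targets": [
    {"dp": [0.5,8,1],"rot": [0,0,0],"gripper": 0},
    {"dp": [1,22,4],"rot": [0,0,0],"gripper": 0},
    {"dp": [3,44,8],"rot": [0,0,0],"gripper": 0},
    {"dp": [5,70,12],"rot": [0,0,0],"gripper": 0},
    {"dp": [6,92,16],"rot": [0,0,0],"gripper": 0},
    {"dp": [7,108,19],"rot": [0,0,0],"gripper": 0},
    {"dp": [7.5,115,20],"rot": [0,0,0],"gripper": 0},
    {"dp": [7.5,115,20],"rot": [0,0,0],"gripper": 0}
  ]
}}

```text
time: 24.15
position: [0.5274, 0.3136, 0.3511]
tcp_rot: [0.028, 3.124, 0.271]
wrist_force: [-0.2, -1.2, -2.6]
width: 0.0117
```

Run:
```python
from sc import *
plan([.5275,.330,.160],1.553)
s=monitor.get_state();M=R.from_rotvec(s["tcp_rot"])
print(s["position"], M.inv().apply([0,0,-.1])*1000)
```

```text
dp [1.0, -16.8, 191.1] rot [0.173, 0.004, -0.0] |dp| 192 deg 9.9
[0.52736954 0.31356746 0.35110884] [  0.41642014 -17.25484437  98.49922304]
```

Call:
{"op": "drive_tool", "data": {
  "targets": [
    {"dp": [0,-1,12],"rot": [0,0,0],"gripper": 0},
    {"dp": [0,-3,35],"rot": [0,0,0],"gripper": 0},
    {"dp": [0,-6,65],"rot": [0.02,0,0],"gripper": 0},
    {"dp": [0.5,-9,97],"rot": [0.06,0.001,0],"gripper": 0},
    {"dp": [0.5,-12,129],"rot": [0.1,0.002,0],"gripper": 0},
    {"dp": [1,-15,159],"rot": [0.14,0.003,0],"gripper": 0},
    {"dp": [1,-16.5,181],"rot": [0.165,0.004,0],"gripper": 0},
    {"dp": [1,-17,191],"rot": [0.173,0.004,0],"gripper": 0}
  ]
}}

```text
time: 25.15
position: [0.527, 0.3295, 0.1584]
tcp_rot: [-0.029, -3.14, 0.001]
wrist_force: [-0.3, -0.6, -1.3]
width: 0.0115
```

Run:
```python
from sc import *
q=read_camera("scene");p=read_camera("top");d=scoopdraw(q);crop(q,(360,170,150,180),4,"s24.png",d);crop(p,(120,150,150,120),5,"t24.png",scoopdraw(p))
plan([.5275,.330,.110],1.553)
```

```text
TCP [0.5272 0.3296 0.1591] scoop O [0.528  0.3796 0.0635] yaw 1.553 pitch -0.02 roll 0.07 binx 0.3938 biny 0.0345 F [ 0.1  0.5 -2.2] w 0.0114 t 25.25
TCP [0.5272 0.3296 0.1591] scoop O [0.528  0.3796 0.0635] yaw 1.553 pitch -0.02 roll 0.07 binx 0.3938 biny 0.0345 F [ 0.1  0.5 -2.2] w 0.0114 t 25.25
dp [-0.3, 0.4, 49.1] rot [-0.0, -0.001, -0.0] |dp| 49 deg 0.1
```

View pics/s24.png

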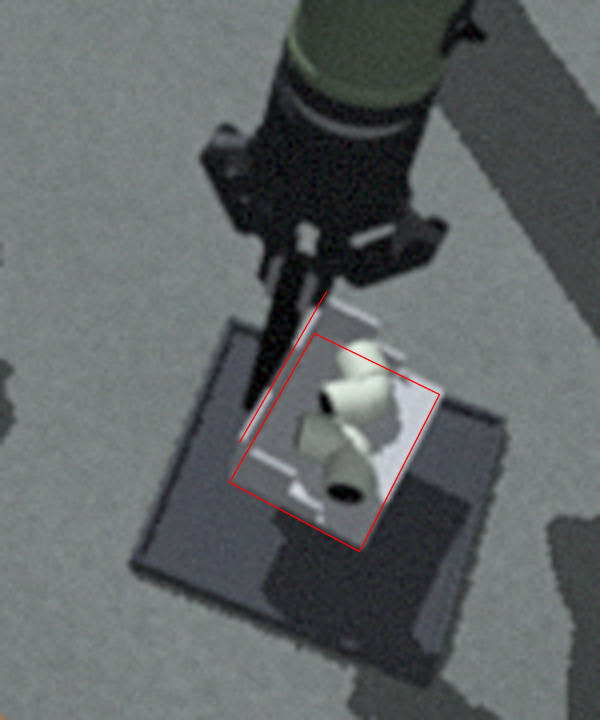

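View pics/t24.png

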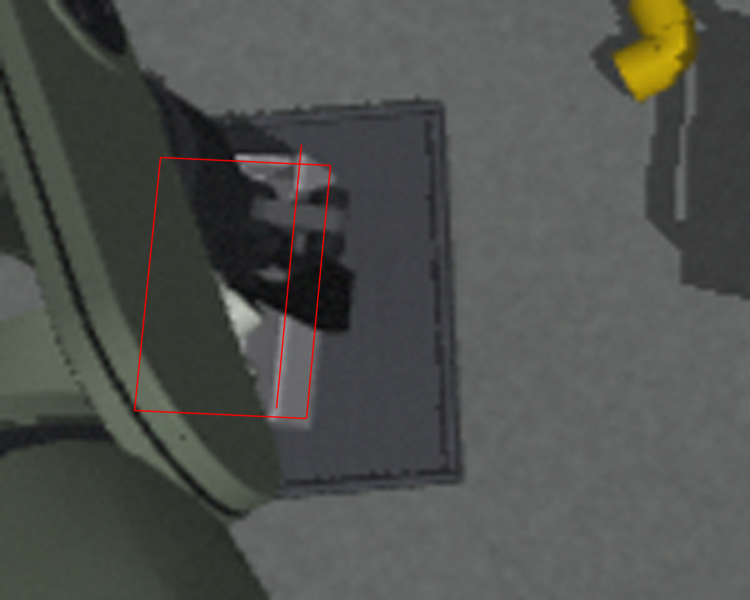

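Call:
{"op": "drive_tool", "data": {
  "targets": [
    {"dp": [0,0,10],"rot": [0,0,0],"gripper": 0},
    {"dp": [0,0,25],"rot": [0,0,0],"gripper": 0},
    {"dp": [0,0,40],"rot": [0,0,0],"gripper": 0},
    {"dp": [0,0,50],"rot": [0,0,0],"gripper": 0},
    {"dp": [0,0,54],"rot": [0,0,0],"gripper": 0},
    {"dp": [0,0,56],"rot": [0,0,0],"gripper": 0},
    {"dp": [0,0,56],"rot": [0,0,0],"gripper": 0}
  ]
}}

```text
time: 26.12
position: [0.5273, 0.3298, 0.1033]
tcp_rot: [-0.028, -3.141, -0.0]
wrist_force: [-0.2, 0.1, -2.8]
width: 0.0116
```

Call:
{"op": "drive_tool", "data": {
  "targets": [
    {"dp": [0,0,1],"rot": [0,0,0],"gripper": 0},
    {"dp": [0,0,2],"rot": [0,0,0],"gripper": 0}
  ]
}}

```text
time: 26.38
position: [0.5275, 0.3299, 0.1016]
tcp_rot: [-0.028, -3.141, -0.001]
wrist_force: [-0.1, 0.5, -2.2]
width: 0.0115
```

Call:
{"op": "drive_tool", "data": {
  "targets": [
    {"dp": [0,0,1],"rot": [0,0,0],"gripper": 0},
    {"dp": [0,0,1.5],"rot": [0,0,0],"gripper": 0},
    {"dp": [0,0,1.5],"rot": [0,0,0],"gripper": 0}
  ]
}}

```text
time: 26.75
position: [0.5274, 0.33, 0.1008]
tcp_rot: [0.028, 3.141, 0.001]
wrist_force: [-3.2, -0.9, 4.2]
width: 0.0119
```

Call:
{"op": "drive_tool", "data": {
  "targets": [
    {"dp": [0,0,0],"rot": [0,0,0],"gripper": 0.4},
    {"dp": [0,0,0],"rot": [0,0,0],"gripper": 0.4},
    {"dp": [0,0,0],"rot": [0,0,0],"gripper": 0.4},
    {"dp": [0,0,-20],"rot": [0,0,0],"gripper": 0.4},
    {"dp": [0,0,-50],"rot": [0,0,0],"gripper": 0.4},
    {"dp": [0,0,-90],"rot": [0,0,0],"gripper": 0.4},
    {"dp": [0,0,-130],"rot": [0,0,0],"gripper": 0.4}
  ]
}}

```text
time: 27.62
position: [0.5273, 0.3298, 0.2318]
tcp_rot: [-0.028, -3.141, -0.001]
wrist_force: [1.0, 0.1, -0.4]
width: 0.0341
```

Call:
{"op": "drive_tool", "data": {
  "targets": [
    {"dp": [20,-40,-20],"rot": [0,0,0],"gripper": 0.4},
    {"dp": [60,-90,-20],"rot": [0,0,0],"gripper": 0.4},
    {"dp": [110,-130,-20],"rot": [0,0,0],"gripper": 0.4},
    {"dp": [150,-170,-20],"rot": [0,0,0],"gripper": 0.4},
    {"dp": [150,-170,-20],"rot": [0,0,0],"gripper": 0.4}
  ]
}}

```text
time: 28.25
position: [0.3713, 0.1604, 0.2519]
tcp_rot: [-0.031, -3.141, -0.0]
wrist_force: [0.6, 1.1, -0.5]
width: 0.034
```

Run:
```python
from h import *
q=read_camera("scene");p=read_camera("top")
O=np.array([.5282,.380,.005]);yw=1.553;sx=np.array([np.cos(yw),np.sin(yw),0]);sy=np.array([-np.sin(yw),np.cos(yw),0])
L=np.array([O+x*sx+y*sy for x,y in [(.04,-.06),(-.04,-.06),(-.04,.06),(.04,.06),(.04,-.06)]])
crop(q,(230,150,270,200),3,"s25.png",[(proj(q,L),(0,0,255))]);crop(p,(120,130,270,140),3,"t25.png",[(proj(p,L),(0,0,255))])
print(monitor.get_state()["time"],monitor.get_state()["joint_velocities"].round(3))
```

```text
28.35 [ 0.01   0.036 -0.033  0.002 -0.     0.   ]
```

View pics/s25.png

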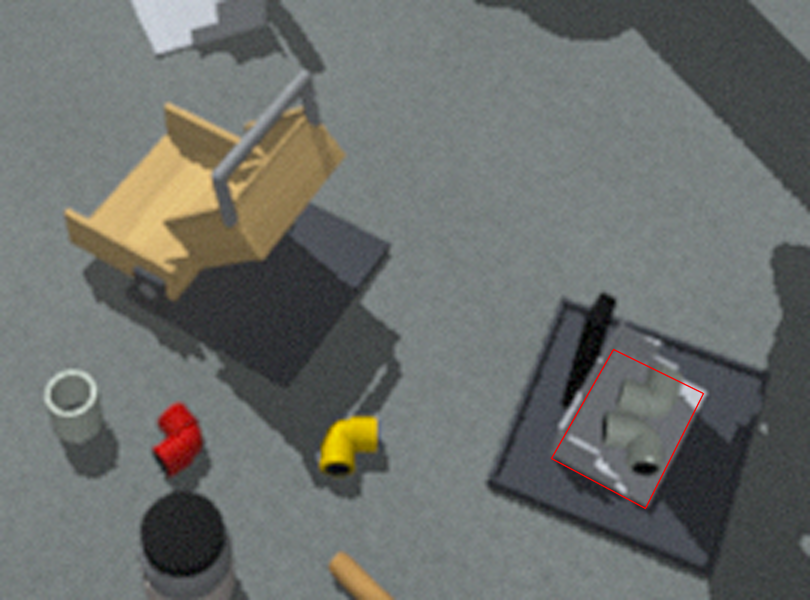

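View pics/t25.png

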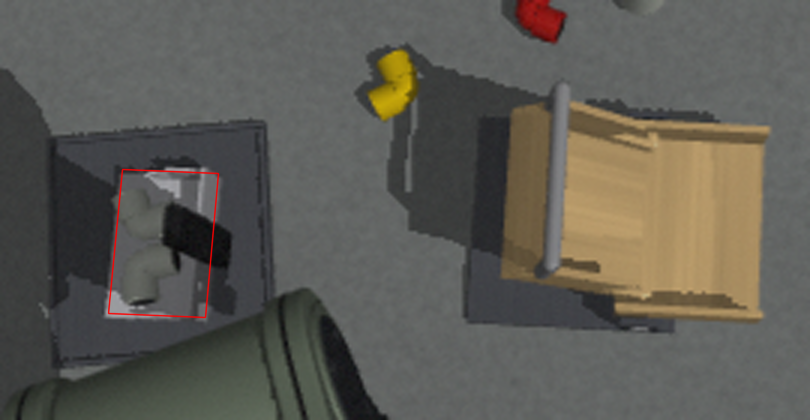

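Run:
```python
from h import *
q=read_camera("scene");p=read_camera("top")
crop(q,(385,235,120,120),6,"s26.png");crop(p,(125,160,100,100),7,"t26.png")
print(robot.job_done(), monitor.get_state()["time"])
```

```text
the job is handed in; nothing more can be done
the job is handed in; nothing more can be done
```

View pics/t26.png

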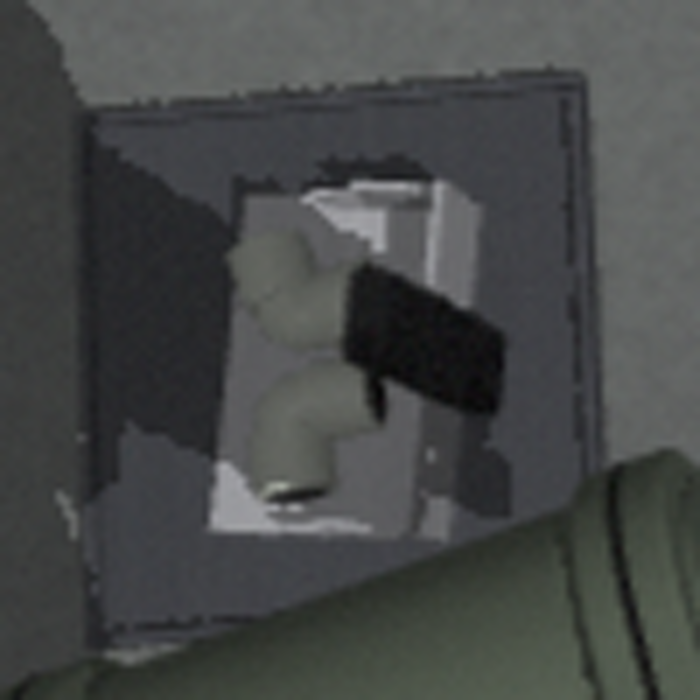

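The job is done and handed in at about 28 s of the allowed 72 s. Both elbows are in the scoop, the scoop stands in the tray, and the bin is still tipped. No verdict was reported.

- **Bin:** I lifted it by the bar in an arc to its stop, where the wrist force rose to about 17 N. Both elbows slid down onto the apron. The last picture shows it still tipped.
- **Scoop:** I took the middle-sized one by its handle and slid it along the apron under both elbows. I lifted it with the nose raised 10°, to about 94 mm above the bench and 64 mm from the hinge line.
- **Tray:** I levelled the scoop, set it down and let go. The last pictures show it upright within a few millimetres of the tray's middle, with both elbows lying in the pan and the gripper well clear.

**What disagreed:**
- The first close on the bar missed. The fingers gripped about 15 mm higher than the stated tool geometry implied, so I went deeper and re-gripped twice, once with the bin partly tipped.
- The finger opening read about 2 mm less than the true thickness of the bar and the handle.
- In the last top view one elbow's end reaches the pan's front edge. Its origin is inside the pan.

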